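# Take a dry lino glue-up apart and lay out its parts

## Task

The two lino blocks on the bench have been gluing to their mounts in one stack under the weight and are dry. Take the stack apart: put the weight back in its round dish and the white pressing board back between the dowels of its tray, and lay each block, lino side up, down inside the bench frame that fits it, ready for inking. Everything must end lying flat on the floor of its own place, and leave the brayer where it is.

Things in the scene. Friction and masses are not known exactly. Their poses are not given: they have to be found in the camera images.
- weight_center (a point): Top of the stack: round dark steel weight with a felt sole, body 46 mm across and 24 mm high, above it a neck (14 mm across, 6 mm high) and an upright steel knob 24 mm across and 22 mm tall to take it by; 52 mm high in all, 0.4 kg or so. The point is on its axis, half-way up (26 mm above its underside; the knob runs from 4 to 26 mm above this point). z is up.
- square_block_center (a point): Second from the top: the square lino block, a plywood mount 54 x 54 x 20 mm with a grey carved lino plate 44 x 44 x 3 mm on top, 23 mm high in all, about 70 g. The point is its centre, half-way up. x and y run along its sides, z is up out of the lino.
- pressing_board_center (a point): Third: plain white pressing board, 58 mm (x) x 116 mm (y) x 12 mm, about 70 g. The point is its centre, half-way up. z is up; either face may be up in the end and either way round will do.
- long_block_center (a point): Bottom of the stack, on the bench: the long lino block, a plywood mount 64 mm (x) x 140 mm (y) x 20 mm with a grey carved lino plate 50 x 112 x 3 mm on top, 23 mm high in all, about 160 g. The point is its centre, half-way up. z is up out of the lino; either way round will do in the frame.
- weight_dish_seat (a point): Round dark wooden dish for the weight, fixed to the bench, 84 mm across, rim 13 mm above the bench, with a felt-covered hollow about 58 mm wide at the floor. The point is the centre of the hollow's floor, 5 mm above the bench.
- square_frame_seat (a point): Small square bench frame for the square block, fixed to the bench: plywood base 6 mm thick, on it a fence 14 mm wide and 8 mm high round an opening 64 x 64 mm, 96 x 96 mm overall. The two fence sides at -x and +x have a thumb gap 40 mm wide in their middle; the side at +y carries two flat steel paper-register tabs. The point is the centre of the opening's floor, 6 mm above the bench; x, y run along the sides.
- board_tray_seat (a point): Tray for the pressing board, fixed to the bench: pale wooden base 86 mm (x) x 148 mm (y), 8 mm thick, with eight upright dowels 10 mm across and 13 mm tall. They leave a space of 68 mm (x) x 126 mm (y). Two dowels stand on each long side, 46 mm either way from the middle, so the middle of the long sides is open; two stand at each short end. The point is the centre of the base's top face, 8 mm above the bench.
- long_frame_seat (a point): Large oblong bench frame for the long block, fixed to the bench: plywood base 6 mm thick, on it a fence 14 mm wide and 8 mm high round an opening 74 mm (x) x 150 mm (y), 106 x 182 mm overall. The two long sides have a thumb gap 56 mm wide in their middle; the short side at +y carries two flat steel paper-register tabs. The point is the centre of the opening's floor, 6 mm above the bench.
- brayer_center (a point): Bystander: a hand roller (brayer) with wooden handle lying loose on the bench, 95 x 191 x 32 mm, long along y. The point is the middle of it, 16 mm above the bench. Not to be moved.
Things that resemble listed ones, but are neither listed nor needed, are in the scene too. What is shaped like the part that bears weight_center but blue, purple or red is not meant.

How it is judged:
By the outcome, as a careful person would: the job done as asked, in the order asked, and still so for the second after the job is handed in, with the robot touching nothing.
It also fails if it takes over 96 s, if anything falls off the work surface, if the arm or the gripper's body presses on something with over 40 N, if the wrist force passes 120 N, or if a joint passes its speed limit or range.

## Robot

A 7-joint arm with a two-finger parallel gripper is mounted at the origin on the work surface; the furniture and walls round the work are solid. World frame = base frame: x ahead of the robot, y to its left, z up, the work surface at z = 0. Lengths are in mm, angles in rad, forces in N, time in s.
With the tool pointing down it reaches from about 400 to 875 mm from the base axis. Payload 4.4 kg.
Tool frame: the origin (TCP) lies midway between the tips of the shut fingers; the grasp point (between the pads) lies 19 mm behind it; z points along the fingers, y is the line along which they close (so a half turn about z gives the same grasp; the last joint's range is limited). The gripper opens to 85 mm and grips with 20 to 120 N. Pads are 22 mm wide; open, the fingers measure 114 mm over their backs; the gripper's body (76 mm by 85 mm) begins 54 mm behind the grasp point. The pads swing forward as they close: fully open they stand 13 mm farther back than shut.
Start: joints at [1.258, 0.628, 0.038, 1.517, -0.027, 0.996, -0.02], TCP at [158.824, -630.312, 231.313] pointing down, gripper open.
Joint ranges: [-3.06, 3.06], [-0.37, 2.12], [-1.25, 1.32], [0.18, 2.47], [-1.1, 4.24], [0.23, 1.98], [-2.94, 2.94]. Speed limits (rad/s): [2.57, 2.57, 3.14, 3.14, 3.14, 3.14, 3.14].

## Interface

Orientations are given as [roll, pitch, yaw] about the fixed x, y, z axes, in that order (R = Rz(yaw) Ry(pitch) Rx(roll)).
In Python, from cell import read_state, get_image, finish_job gives the robot as it stands.
- The arm moves only by the tool send_rows, never from a script. Its argument "series" is a list of rows, each an object of numbers: "ax", "ay", "az": the turn, a rotation vector about the tool's x, y, z in rad; "dx", "dy", "dz": the shift along the tool's x, y, z in cm; "hand": the closure, from 0 (fully open) to 1 (shut). In form: [{"ax": .., "ay": .., "az": .., "dx": .., "dy": .., "dz": .., "hand": ..}, ...]. A call has 1 to 10 rows; each row is the pose to reach, as a shift and turn from the pose commanded when the call began, along the tool's axes at that moment; what a row does not reach only later rows make up. A row lasts 1/10 s, in which the tool goes at most 50 mm and 8.59 degrees, less where a joint would pass 70% of its speed; a pose out of reach is approached as far as the arm can. A call with a gripper value outside its range is refused whole. The fingers move at their own pace and stop on an object; the grip force is fixed at half the most. Time passes only in rows, so rows that repeat a pose let the fingers close. It gives the time, the measured TCP pose, the force, the opening and the grip force at its end, in the units of the state.
- read_state(): the state, without advancing time (a new reading comes with each control period).
- get_image(name): name is "side" or "top"; returns a dict with "pixels" (400x640x3 uint8, red, green, blue), "mtx" (3x3 intrinsics, pixels), "R" (3x3) and "t" (3): a world point X has camera coordinates R X + t. Camera axes: x right, y down, z forward; pixel columns grow to the right and rows downward; lengths in mm; the calibration is good to about 2 mm. A picture is of the moment at which its call begins. There is no depth.
- finish_job(): hands the job in; it is judged then, once.
The state is a dict: "clock": time; "qpos": joint angles; "qd": joint speeds; "tau": joint torques, N m; "eef_pos": TCP position; "tool_rot": TCP orientation; "force": force on the tool from outside, world axes, zero at the start; "torque": the same for the moment, N m; "width": finger opening in mm; "gripper_force": force on a finger pad.
Only numpy, scipy, OpenCV 4.12 (cv2) and the standard library are available. Lean on these libraries where they do the work, as an engineer would, in place of code of your own. Each camera call takes 0.05 s, during which the arm holds its last target. There are 200 camera calls.

## Working session

There is one attempt and no reset: what is moved stays moved. The work goes in short steps, Python scripts to look and compute and a tool call to move; the robot and the scene stay as the last step left them, time stands still between calls to the robot, and variables do not carry over. Pictures are saved under pics/ and viewed, at most 14 in all, crops included, and the job is handed in when it is done.

Besides the shell and the picture viewer there is one more tool, called after "Request:" by a JSON object that holds its "name" and its "arguments", one argument or row to a line. send_rows: Moves the arm, as the interface text tells. Its arguments: {"type":"object","properties":{"series":{"type":"array","items":{"type":"object","properties":{"ax":{"type":"number"},"ay":{"type":"number"},"az":{"type":"number"},"dx":{"type":"number"},"dy":{"type":"number"},"dz":{"type":"number"},"hand":{"type":"number"}}}}},"required":["series"]}

```bash
mkdir -p pics; ls
python3 - <<'E'
from cell import *
import cv2
for n in("top","side"):
    d=get_image(n); cv2.imwrite(f"pics/{n}0.png",d["pixels"][:,:,::-1]); print(n,d["mtx"].round(1).tolist(),d["R"].round(4).tolist(),d["t"].round(1).tolist())
s=read_state(); print(s)
E
```

```text
pics
top [[457.5, 0.0, 322.4], [0.0, 457.5, 193.7], [0.0, 0.0, 1.0]] [[-0.0098, -0.9997, -0.0205], [-0.9904, 0.0126, -0.1375], [0.1377, 0.019, -0.9903]] [62.4, 517.8, 1285.1]
side [[444.9, 0.0, 322.7], [0.0, 444.9, 201.9], [0.0, 0.0, 1.0]] [[-0.9654, -0.2607, 0.0043], [-0.099, 0.3511, -0.9311], [0.2412, -0.8993, -0.3647]] [504.0, 127.3, 874.0]
{'clock': 0.1, 'qpos': array([ 1.25819279,  0.62927911,  0.03842803,  1.51824814, -0.02700085,
        0.99631286, -0.01995909]), 'qd': array([-5.68580657e-04, -3.10749484e-03,  5.51320781e-04, -2.40246187e-03,
       -3.89736697e-04,  9.18035383e-06,  1.29045124e-03]), 'tau': array([ 3.87175212e-03, -5.64525568e+01,  1.23059101e+00, -1.93970311e+01,
        1.13092331e-02,  5.39402885e-03, -1.98862682e-05]), 'eef_pos': array([ 158.70227015, -629.75401502,  230.47058455]), 'tool_rot': array([-3.13986256e+00,  7.91443338e-06,  2.46857969e-01]), 'force': array([ 0.02874752,  0.40112597, -0.35328959]), 'torque': array([-0.01184006, -0.04178381,  0.00741286]), 'gripper_force': 0.0, 'width': 85.43652914009121}
```

View pics/top0.png

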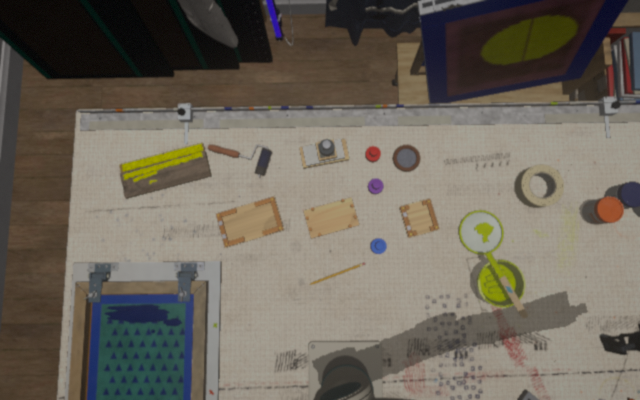

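View pics/side0.png

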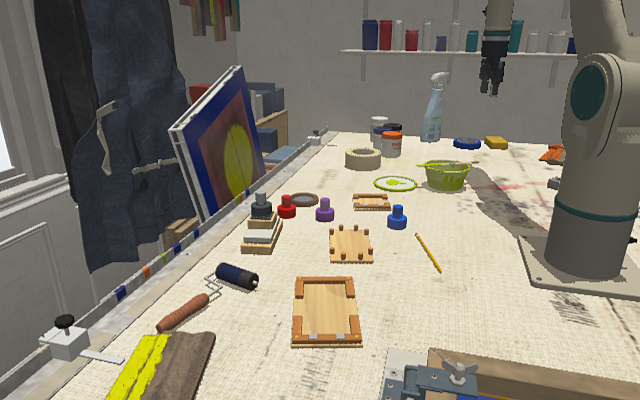

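The top view shows the stack at (326,152) with the dark weight on it, and the empty dish at (406,158). The long frame is at (250,222), the tray at (331,217), the square frame at (419,217) and the brayer at (240,155). Weight look-alikes are red (373,154), purple (375,186) and blue (378,246). The dark steel one on the stack is the one I want. Next is a close crop.

```bash
cat > h.py <<'E'
import numpy as np, cv2
from cell import *
def ray(d,uv,z):
    K,R,t=d["mtx"],np.array(d["R"]),np.array(d["t"])
    v=R.T@np.linalg.inv(K)@np.array([uv[0],uv[1],1.]); c=-R.T@t
    return c+v*(z-c[2])/v[2]
def proj(d,X):
    p=d["mtx"]@(d["R"]@np.array(X,float)+d["t"]); return p[:2]/p[2]
def pose(d,poly,z):  # min-area rect of contour pixels cast onto plane z
    w=np.array([ray(d,p,z)[:2] for p in poly],np.float32); return cv2.minAreaRect(w)
E
python3 - <<'E'
from h import *
d=get_image("top"); im=d["pixels"][:,:,::-1]
cv2.imwrite("pics/top_crop.png",cv2.resize(im[130:260,200:450],None,fx=3.2,fy=3.2,interpolation=cv2.INTER_CUBIC))
s=get_image("side"); im=s["pixels"][:,:,::-1]
cv2.imwrite("pics/side_crop.png",cv2.resize(im[180:350,230:420],None,fx=3.5,fy=3.5,interpolation=cv2.INTER_CUBIC))
E
```

```text
(no output)
```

View pics/top_crop.png

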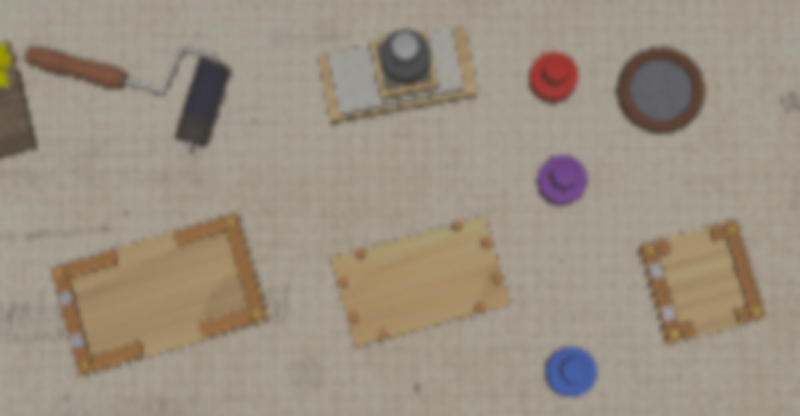

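View pics/side_crop.png

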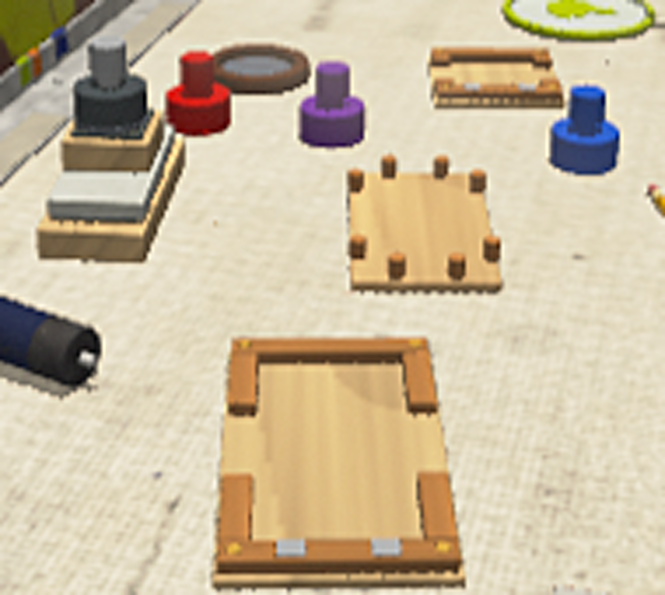

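The crops confirm the dark weight on top of the stack, with the long frame's tabs at its left end and the square frame's tabs on its left side. The dish ring, the dowels and the stack ends are all clear. Next I measure with masks.

```bash
cat >> h.py <<'E'
def brown(d):
    h=cv2.cvtColor(d["pixels"],cv2.COLOR_RGB2HSV); return cv2.inRange(h,(5,110,50),(16,255,255))
def blobs(m,box,amin=3):
    u0,v0,u1,v1=box; k=np.zeros_like(m); k[v0:v1,u0:u1]=m[v0:v1,u0:u1]
    n,l,s,c=cv2.connectedComponentsWithStats(k); 
    return [(s[i,4],c[i].round(1).tolist()) for i in range(1,n) if s[i,4]>=amin], k
E
python3 - <<'E'
from h import *
d=get_image("top"); s=get_image("side"); hsv=cv2.cvtColor(d["pixels"],cv2.COLOR_RGB2HSV)
for p in [(237,197),(400,200),(331,217),(393,158),(337,150),(326,148),(312,158),(305,160),(343,146),(325,163)]: print(p,hsv[p[1],p[0]])
m=brown(d)
for n,b,z in [("long",(205,185,295,255),14),("sq",(395,190,445,245),14),("dish",(385,138,428,180),13)]:
    bl,k=blobs(m,b); print(n,bl); pts=cv2.findNonZero(k)[:,0].astype(float)
    print(n,pose(d,pts,z), np.mean([ray(d,p,z) for p in pts],0).round(1))
bl,_=blobs(m,(297,190,365,245),2); print("dowels",[(a,c,ray(d,c,15)[:2].round(1).tolist()) for a,c in bl])
c=lambda x,y:((x+.5)/3.2+199.5,(y+.5)/3.2+129.5)
print("knob",ray(d,c(405,46),110)); print("long blk", [ray(d,c(*q),20)[:2].round(1).tolist() for q in [(320,55),(332,112),(475,92),(466,28)]])
print("sqblk",[ray(d,c(*q),55)[:2].round(1).tolist() for q in [(375,37),(384,95),(436,87),(425,32)]])
E
```

```text
(237, 197) [ 18  35 160]
(400, 200) [ 19  30 162]
(331, 217) [ 19  93 167]
(393, 158) [12 78 82]
(337, 150) [ 20  15 158]
(326, 148) [165   5 109]
(312, 158) [ 23  13 157]
(305, 160) [ 18  33 154]
(343, 146) [ 18  78 157]
(325, 163) [ 19  73 118]
long [(np.int32(271), [271.0, 215.4]), (np.int32(83), [226.0, 213.5]), (np.int32(32), [222.2, 229.1]), (np.int32(95), [233.4, 240.9])]
long ((442.6350402832031, 271.6869812011719), (98.85900115966797, 174.81581115722656), 16.082548141479492) [443.7 262.1  14. ]
sq [(np.int32(130), [430.9, 214.6]), (np.int32(27), [404.7, 208.2]), (np.int32(31), [406.3, 221.0]), (np.int32(28), [412.1, 232.5])]
sq ((448.1615905761719, -222.92581176757812), (87.44430541992188, 88.46116638183594), 14.313551902770996) [ 449.8 -230.6   14. ]
dish []
dish ((617.5415649414062, -207.1805877685547), (12.675283432006836, 66.51024627685547), 58.76836013793945) [ 603.7 -197.3   13. ]
dowels [(np.int32(3), [342.3, 200.3], [501.3, -1.0]), (np.int32(5), [351.6, 205.2], [486.6, -28.0]), (np.int32(6), [312.2, 208.8], [477.4, 87.3]), (np.int32(7), [354.6, 216.3], [454.0, -36.1]), (np.int32(8), [307.0, 217.5], [452.1, 102.6]), (np.int32(7), [350.0, 225.3], [427.9, -22.2]), (np.int32(8), [310.1, 228.9], [418.8, 93.8]), (np.int32(8), [318.9, 233.9], [404.0, 68.3])]
knob [646.98372779  43.26381973 110.        ]
long blk [[662.2, 123.1], [608.2, 112.2], [625.1, -20.0], [685.9, -12.7]]
sqblk [[669.6, 70.8], [615.9, 63.2], [622.6, 16.3], [673.5, 25.6]]
```

Run:
```python
from h import *
d=get_image("top"); s=get_image("side"); hsv=cv2.cvtColor(d["pixels"],cv2.COLOR_RGB2HSV)
m=cv2.inRange(hsv,(0,0,0),(180,255,125)); _,k=blobs(m,(388,138,428,180)); pts=cv2.findNonZero(k)[:,0].astype(float)
w=np.array([ray(d,p,13)[:2] for p in pts],np.float32); print("dish",cv2.minEnclosingCircle(w),w.mean(0))
hs=cv2.cvtColor(s["pixels"],cv2.COLOR_RGB2HSV)
# knob: vertical axis at mid-height in side view; ray at z=99
print("knob side",ray(s,(107.5/3.5+229.6,64/3.5+179.6),99)[:2])
print("base side",ray(s,(110/3.5+229.6,110/3.5+179.6),70)[:2])
# weight body top rim centre from top view
print("knob/dark proj",proj(d,(647,43,110)),proj(d,(647,43,82)))
_,k=blobs(cv2.inRange(hsv,(0,0,0),(180,255,85)),(312,135,342,162)); pts=cv2.findNonZero(k)[:,0].astype(float)
w=np.array([ray(d,p,75)[:2] for p in pts],np.float32); print("body",cv2.minEnclosingCircle(w))
```

```text
dish ((626.2733764648438, -191.2746124267578), 41.51606369018555) [ 625.7524  -191.33742]
knob side [643.64096166  57.30938908]
base side [642.44166583  59.76367445]
knob/dark proj [326.31401333 144.0241177 ] [326.43404214 146.45107017]
body ((642.7598876953125, 43.77031326293945), 22.946874618530273)
```

Request:
{"name": "send_rows", "arguments": {
  "series": [
    {"dz":-5},
    {"dz":-5,"az":0},
    {"dz":-5}
  ]
}}

```text
invalid input at $.series[0]: expected keys ax, ay, az, dx, dy, dz, hand
```

```bash
cat > go.py <<'E'
import sys,numpy as np
from cell import read_state
from scipy.spatial.transform import Rotation as Ro
x,y,z,yaw=map(float,sys.argv[1:5]); s=read_state()
R=Ro.from_euler("xyz",s["tool_rot"]); T=Ro.from_euler("xyz",[np.pi,0,np.radians(yaw)])
print("d cm",(R.inv().apply(np.array([x,y,z])-s["eef_pos"])/10).round(2),"a",(R.inv()*T).as_rotvec().round(3),
 "| pos",s["eef_pos"].round(1),"rot",s["tool_rot"].round(3),"w",round(float(s["width"]),1),"F",s["force"].round(1),"t",round(s["clock"],2),"q7",s["qpos"][6].round(2))
E
python3 go.py 645 43.5 230 90
python3 - <<'E'
from h import *
s=get_image("side"); g=s["pixels"]
for z in (58,82,88,110): print(z,proj(s,(645,43.5,z)).round(1))
print(g[185:225,261].mean(1).astype(int).tolist()); print(g[196,250:275].mean(1).astype(int).tolist()); print(g[208,245:280].mean(1).astype(int).tolist())
E
```

```text
d cm [ 63.61 -53.46   0.13] a [-0.    -0.    -1.324] | pos [ 158.8 -630.2  231.2] rot [-3.141  0.     0.247] w 85.2 F [ 1.  -0.5  0.7] t 0.4 q7 -0.02
58 [263.1 213.2]
82 [262.6 203. ]
88 [262.4 200.4]
110 [262.  190.8]
[104, 163, 191, 190, 191, 181, 178, 187, 155, 102, 88, 89, 89, 90, 89, 89, 92, 89, 90, 86, 81, 89, 82, 58, 43, 45, 45, 46, 43, 47, 42, 59, 65, 57, 68, 173, 150, 89, 95, 97]
[193, 191, 184, 183, 192, 128, 84, 85, 89, 90, 91, 89, 91, 88, 85, 72, 192, 175, 149, 94, 172, 223, 223, 218, 215]
[174, 173, 185, 187, 192, 211, 82, 27, 40, 37, 47, 52, 57, 60, 58, 58, 58, 57, 58, 53, 44, 42, 42, 40, 42, 37, 13, 232, 223, 218, 221, 237, 122, 71, 80]
```

Request:
{"name": "send_rows", "arguments": {
  "series": [
    {"ax":0,"ay":0,"az":-0.15,"dx":5,"dy":-4,"dz":0,"hand":0},
    {"ax":0,"ay":0,"az":-1.32,"dx":63.8,"dy":-53.4,"dz":0,"hand":0},
    {"ax":0,"ay":0,"az":-1.32,"dx":63.8,"dy":-53.4,"dz":0,"hand":0},
    {"ax":0,"ay":0,"az":-1.32,"dx":63.8,"dy":-53.4,"dz":0,"hand":0},
    {"ax":0,"ay":0,"az":-1.32,"dx":63.8,"dy":-53.4,"dz":0,"hand":0},
    {"ax":0,"ay":0,"az":-1.32,"dx":63.8,"dy":-53.4,"dz":0,"hand":0},
    {"ax":0,"ay":0,"az":-1.32,"dx":63.8,"dy":-53.4,"dz":0,"hand":0},
    {"ax":0,"ay":0,"az":-1.32,"dx":63.8,"dy":-53.4,"dz":0,"hand":0},
    {"ax":0,"ay":0,"az":-1.32,"dx":63.8,"dy":-53.4,"dz":0,"hand":0},
    {"ax":0,"ay":0,"az":-1.32,"dx":63.8,"dy":-53.4,"dz":0,"hand":0}
  ]
}}

```text
clock: 1.45
eef_pos: [453.6, -224.3, 231.6]
tool_rot: [3.141, 0.0, 1.569]
force: [1.0, -1.1, 0.4]
width: 85.5
gripper_force: 0.0
```

```bash
python3 go.py 647 43.5 200 90
```

```text
d cm [26.82 19.29  3.17] a [ 0.001  0.    -0.002] | pos [ 453.6 -224.3  231.6] rot [3.141 0.    1.569] w 85.5 F [ 1.  -1.1  0.4] t 1.45 q7 0.19
```

Request:
{"name": "send_rows", "arguments": {
  "series": [
    {"ax":0,"ay":0,"az":0,"dx":26.8,"dy":19.3,"dz":3,"hand":0},
    {"ax":0,"ay":0,"az":0,"dx":26.8,"dy":19.3,"dz":3,"hand":0},
    {"ax":0,"ay":0,"az":0,"dx":26.8,"dy":19.3,"dz":3,"hand":0},
    {"ax":0,"ay":0,"az":0,"dx":26.8,"dy":19.3,"dz":3,"hand":0},
    {"ax":0,"ay":0,"az":0,"dx":26.8,"dy":19.3,"dz":3,"hand":0},
    {"ax":0,"ay":0,"az":0,"dx":26.8,"dy":19.3,"dz":3,"hand":0},
    {"ax":0,"ay":0,"az":0,"dx":26.8,"dy":19.3,"dz":3,"hand":0},
    {"ax":0,"ay":0,"az":0,"dx":26.8,"dy":19.3,"dz":8,"hand":0},
    {"ax":0,"ay":0,"az":0,"dx":26.8,"dy":19.3,"dz":8,"hand":0},
    {"ax":0,"ay":0,"az":0,"dx":26.8,"dy":19.3,"dz":8,"hand":0}
  ]
}}

```text
clock: 2.45
eef_pos: [646.0, 40.7, 150.8]
tool_rot: [-3.139, 0.001, 1.566]
force: [-0.3, -0.7, -0.1]
width: 85.4
gripper_force: 0.0
```

```bash
python3 go.py 647 43.5 90 90
python3 - <<'E'
from h import *
d=get_image("top"); s=get_image("side")
a=cv2.resize(d["pixels"][110:190,270:370],None,fx=4,fy=4,interpolation=cv2.INTER_CUBIC)
b=cv2.resize(s["pixels"][120:260,200:300],None,fx=3.2,fy=3.2,interpolation=cv2.INTER_CUBIC)
H=max(a.shape[0],b.shape[0]); o=np.zeros((H,a.shape[1]+b.shape[1],3),np.uint8); o[:a.shape[0],:a.shape[1]]=a; o[:b.shape[0],a.shape[1]:]=b
cv2.imwrite("pics/close1.png",o[:,:,::-1])
p=read_state()["eef_pos"]; print("side TCP",proj(s,p), "top TCP", proj(d,p), p)
E
```

```text
d cm [0.29 0.12 6.08] a [-0.002  0.001 -0.005] | pos [646.   40.7 150.8] rot [-3.139e+00  1.000e-03  1.566e+00] w 85.4 F [-0.3 -0.7 -0.1] t 2.45 q7 -0.35
side TCP [260.34933195 170.94443815] top TCP [327.00398828 139.769083  ] [647.76573702  40.62248155 153.22717805]
```

View pics/close1.png

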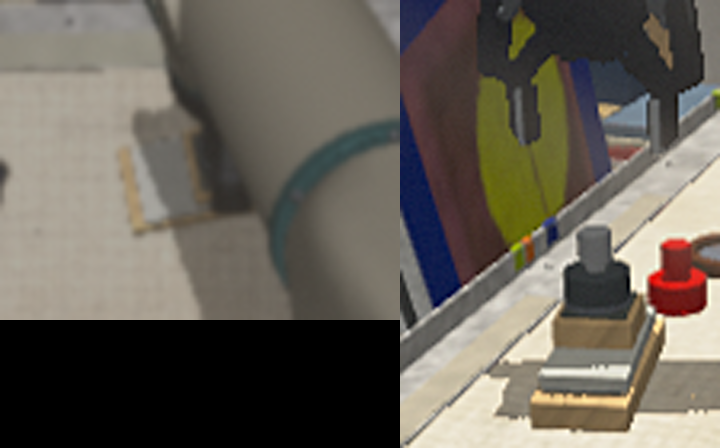

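The side view shows the open fingers straddling the knob in line: finger tips at columns 239 and 282, midpoint 260.4, knob column 260.6. The knob's row is about 2 px lower than predicted, so I'll check the side camera against known bench things.

Run:
```python
from h import *
s=get_image("side")
for n,X in [("near R(x-)",(608.2,112.2,20)),("near L",(662.2,123.1,20)),("near R bot",(608.2,112.2,0)),("near L bot",(662.2,123.1,0))]: print(n,proj(s,X).round(1))
c=np.array([442.6,271.7]); a=np.radians(16.1); ex=np.array([np.cos(a),np.sin(a)]); ey=np.array([-ex[1],ex[0]])
for i in(-1,1):
  for j in(-1,1): print("longframe fence corner",i,j,proj(s,[*(c+ex*51*i+ey*89*j),14]).round(1))
m=brown(s); print(blobs(m,(325,220,380,265),3)[0])
for p in [(501.3,-1),(486.6,-28),(477.4,87.3),(454,-36.1),(452.1,102.6),(427.9,-22.2),(418.8,93.8),(404,68.3)]: print(proj(s,[*p,15]).round(1),end=" ")
```

```text
near R(x-) [267.9 244.7]
near L [241.3 243.8]
near R bot [268.3 253.4]
near L bot [241.9 252.5]
longframe fence corner -1 -1 [352.9 274.6]
longframe fence corner -1 1 [362.7 337.7]
longframe fence corner 1 -1 [297.1 274.9]
longframe fence corner 1 1 [292.7 338.2]
[(np.int32(20), [340.8, 227.7]), (np.int32(19), [355.9, 227.6]), (np.int32(25), [331.2, 232.0]), (np.int32(28), [365.9, 231.7]), (np.int32(5), [347.2, 244.2]), (np.int32(3), [351.0, 245.3]), (np.int32(4), [354.2, 246.0]), (np.int32(34), [332.0, 250.1]), (np.int32(3), [358.3, 247.3]), (np.int32(3), [363.3, 247.7]), (np.int32(39), [369.9, 250.6]), (np.int32(40), [342.8, 255.6]), (np.int32(42), [360.0, 256.0]), (np.int32(7), [334.0, 260.9]), (np.int32(12), [350.4, 260.9]), (np.int32(6), [364.8, 261.5]), (np.int32(4), [344.5, 262.0]), (np.int32(3), [357.0, 262.0])]
[331.8 230.4] [340.9 226.2] [332.7 249.4] [355.7 226.4] [343.2 254.5] [366.  230.2] [360.5 254.6] [370.  249.8]
```

Request:
{"name": "send_rows", "arguments": {
  "series": [
    {"ax":0,"ay":0,"az":0,"dx":0.4,"dy":0,"dz":2,"hand":0},
    {"ax":0,"ay":0,"az":0,"dx":0.4,"dy":0,"dz":4,"hand":0},
    {"ax":0,"ay":0,"az":0,"dx":0.4,"dy":0,"dz":6,"hand":0},
    {"ax":0,"ay":0,"az":0,"dx":0.4,"dy":0,"dz":6,"hand":0}
  ]
}}

```text
clock: 3.0
eef_pos: [645.7, 44.4, 90.7]
tool_rot: [-3.139, 0.001, 1.566]
force: [-0.4, 0.3, 0.3]
width: 85.6
gripper_force: 0.0
```

```bash
python3 go.py 647 45 93 90
python3 - <<'E'
from h import *
s=get_image("side"); 
b=cv2.resize(s["pixels"][150:250,210:330],None,fx=5,fy=5,interpolation=cv2.INTER_CUBIC)
cv2.imwrite("pics/close2.png",b[:,:,::-1])
E
```

```text
d cm [ 0.06  0.13 -0.23] a [-0.002  0.001 -0.005] | pos [645.7  44.4  90.7] rot [-3.139e+00  1.000e-03  1.566e+00] w 85.6 F [-0.4  0.3  0.3] t 3.0 q7 -0.38
```

View pics/close2.png

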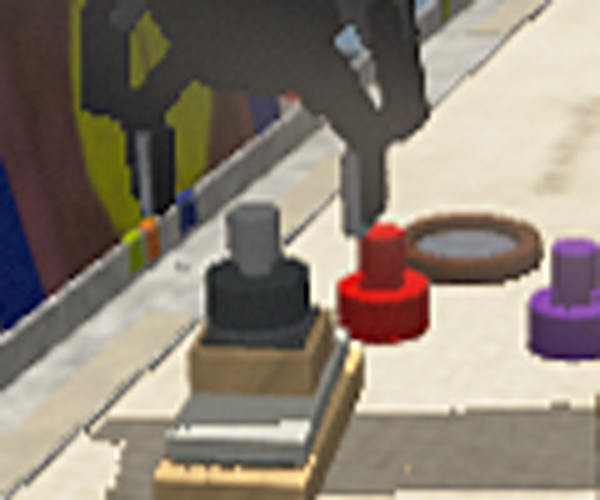

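The tips (crop 150,215 and 360,235) straddle the knob (253,208) evenly, and the height agrees. I'll close on it.

Request:
{"name": "send_rows", "arguments": {
  "series": [
    {"ax":0,"ay":0,"az":0,"dx":0.1,"dy":0,"dz":-0.2,"hand":1},
    {"ax":0,"ay":0,"az":0,"dx":0.1,"dy":0,"dz":-0.2,"hand":1},
    {"ax":0,"ay":0,"az":0,"dx":0.1,"dy":0,"dz":-0.2,"hand":1},
    {"ax":0,"ay":0,"az":0,"dx":0.1,"dy":0,"dz":-0.2,"hand":1},
    {"ax":0,"ay":0,"az":0,"dx":0.1,"dy":0,"dz":-0.2,"hand":1},
    {"ax":0,"ay":0,"az":0,"dx":0.1,"dy":0,"dz":-0.2,"hand":1},
    {"ax":0,"ay":0,"az":0,"dx":0.1,"dy":0,"dz":-0.2,"hand":1},
    {"ax":0,"ay":0,"az":0,"dx":0.1,"dy":0,"dz":-0.2,"hand":1}
  ]
}}

```text
clock: 3.85
eef_pos: [647.7, 46.6, 94.2]
tool_rot: [3.14, -0.0, 1.567]
force: [1.5, -0.3, 5.7]
width: 21.7
gripper_force: 58.9
```

Request:
{"name": "send_rows", "arguments": {
  "series": [
    {"ax":0,"ay":0,"az":0,"dx":0,"dy":0,"dz":-0.5,"hand":1},
    {"ax":0,"ay":0,"az":0,"dx":0,"dy":0,"dz":-1,"hand":1},
    {"ax":0,"ay":0,"az":0,"dx":0,"dy":0,"dz":-1.5,"hand":1},
    {"ax":0,"ay":0,"az":0,"dx":0,"dy":0,"dz":-2,"hand":1}
  ]
}}

```text
clock: 4.25
eef_pos: [646.2, 46.4, 113.3]
tool_rot: [-3.14, 0.0, 1.567]
force: [0.7, 0.4, -3.8]
width: 21.8
gripper_force: 58.9
```

```bash
python3 go.py 626 -191 180 90
python3 - <<'E'
from h import *
s=get_image("side"); 
b=cv2.resize(s["pixels"][150:250,210:330],None,fx=5,fy=5,interpolation=cv2.INTER_CUBIC)
cv2.imwrite("pics/close3.png",b[:,:,::-1])
E
```

```text
d cm [-23.75  -1.93  -6.67] a [-0.001  0.    -0.004] | pos [646.2  46.4 113.3] rot [-3.14   0.     1.567] w 21.8 F [ 0.7  0.4 -3.8] t 4.25 q7 -0.37
```

View pics/close3.png

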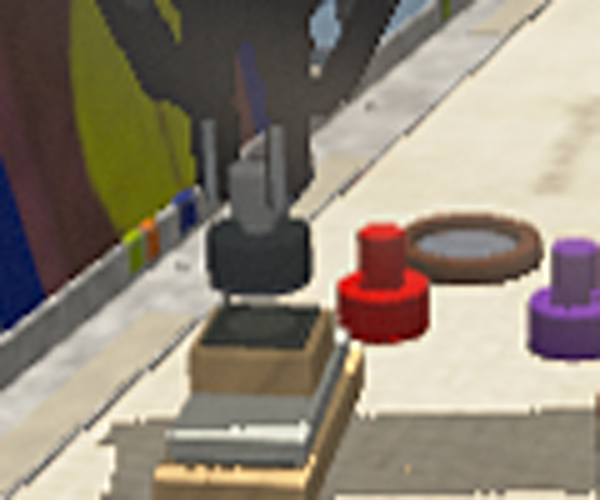

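Weight lifted: force −3.8 N, and it hangs upright in the grip. I'll carry it over the red one to the dish.

Request:
{"name": "send_rows", "arguments": {
  "series": [
    {"ax":0,"ay":0,"az":0,"dx":0,"dy":0,"dz":-2,"hand":1},
    {"ax":0,"ay":0,"az":0,"dx":-2,"dy":0,"dz":-4,"hand":1},
    {"ax":0,"ay":0,"az":0,"dx":-5,"dy":-0.5,"dz":-4,"hand":1},
    {"ax":0,"ay":0,"az":0,"dx":-9,"dy":-1,"dz":-4,"hand":1},
    {"ax":0,"ay":0,"az":0,"dx":-13,"dy":-1.5,"dz":-4,"hand":1},
    {"ax":0,"ay":0,"az":0,"dx":-17,"dy":-1.8,"dz":-4,"hand":1},
    {"ax":0,"ay":0,"az":0,"dx":-21,"dy":-2,"dz":-4,"hand":1},
    {"ax":0,"ay":0,"az":0,"dx":-23.5,"dy":-2,"dz":-4,"hand":1},
    {"ax":0,"ay":0,"az":0,"dx":-23.5,"dy":-2,"dz":-4,"hand":1},
    {"ax":0,"ay":0,"az":0,"dx":-23.5,"dy":-2,"dz":-4,"hand":1}
  ]
}}

```text
clock: 5.3
eef_pos: [625.4, -189.1, 153.1]
tool_rot: [-3.141, -0.001, 1.565]
force: [1.1, 0.3, -4.0]
width: 21.2
gripper_force: 59.4
```

```bash
python3 go.py 626 -189 55 90; python3 go.py 626 -189 55 90
```

```text
d cm [0.   0.07 9.81] a [-0.    -0.001 -0.006] | pos [ 625.4 -189.1  153.1] rot [-3.141e+00 -1.000e-03  1.565e+00] w 21.2 F [ 1.1  0.3 -4. ] t 5.3 q7 -0.0
d cm [0.   0.07 9.81] a [-0.    -0.001 -0.006] | pos [ 625.4 -189.1  153.1] rot [-3.141e+00 -1.000e-03  1.565e+00] w 21.2 F [ 1.1  0.3 -4. ] t 5.3 q7 -0.0
```

Go down to about 20 mm above the dish floor, then look at it once before lowering.

Request:
{"name": "send_rows", "arguments": {
  "series": [
    {"ax":0,"ay":0,"az":0,"dx":0,"dy":0,"dz":3,"hand":1},
    {"ax":0,"ay":0,"az":0,"dx":0,"dy":0,"dz":6,"hand":1},
    {"ax":0,"ay":0,"az":0,"dx":0,"dy":0,"dz":9,"hand":1},
    {"ax":0,"ay":0,"az":0,"dx":0,"dy":0,"dz":9,"hand":1}
  ]
}}

```text
clock: 5.7
eef_pos: [622.4, -185.5, 59.3]
tool_rot: [-3.133, -0.003, 1.57]
force: [-1.3, -0.0, -4.2]
width: 21.7
gripper_force: 59.4
```

```bash
python3 go.py 626 -189 42 90
python3 - <<'E'
from h import *
s=get_image("side"); d=get_image("top")
b=cv2.resize(s["pixels"][140:220,240:340],None,fx=4,fy=4,interpolation=cv2.INTER_CUBIC)
a=cv2.resize(d["pixels"][120:200,350:450],None,fx=4,fy=4,interpolation=cv2.INTER_CUBIC)
cv2.imwrite("pics/close4.png",np.hstack([a,b])[:,:,::-1])
E
```

```text
d cm [-0.36  0.37  1.72] a [-0.009 -0.003 -0.001] | pos [ 622.4 -185.5   59.3] rot [-3.133e+00 -3.000e-03  1.570e+00] w 21.7 F [-1.3 -0.  -4.2] t 5.7 q7 -0.04
```

View pics/close4.png

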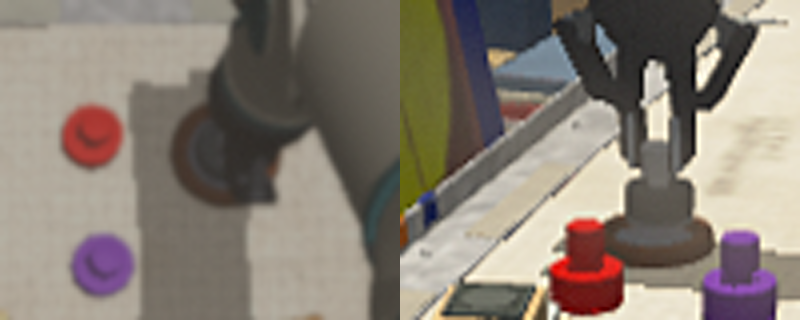

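The weight hangs centred over the dish (weight axis and dish centre both at about crop column 660). I'll lower it and let go.

Request:
{"name": "send_rows", "arguments": {
  "series": [
    {"ax":0,"ay":0,"az":0,"dx":0,"dy":0,"dz":0.7,"hand":1},
    {"ax":0,"ay":0,"az":0,"dx":0,"dy":0,"dz":1.3,"hand":1},
    {"ax":0,"ay":0,"az":0,"dx":0,"dy":0,"dz":1.7,"hand":1},
    {"ax":0,"ay":0,"az":0,"dx":0,"dy":0,"dz":1.9,"hand":1},
    {"ax":0,"ay":0,"az":0,"dx":0,"dy":0,"dz":1.9,"hand":1}
  ]
}}

```text
clock: 6.3
eef_pos: [625.6, -188.5, 44.1]
tool_rot: [-3.141, -0.0, 1.567]
force: [0.4, 0.7, -3.6]
width: 21.5
gripper_force: 59.5
```

Request:
{"name": "send_rows", "arguments": {
  "series": [
    {"ax":0,"ay":0,"az":0,"dx":0,"dy":0,"dz":0.1,"hand":1},
    {"ax":0,"ay":0,"az":0,"dx":0,"dy":0,"dz":0.2,"hand":1},
    {"ax":0,"ay":0,"az":0,"dx":0,"dy":0,"dz":0.3,"hand":1},
    {"ax":0,"ay":0,"az":0,"dx":0,"dy":0,"dz":0.3,"hand":1}
  ]
}}

```text
clock: 6.7
eef_pos: [625.8, -188.5, 41.3]
tool_rot: [3.141, -0.0, 1.567]
force: [0.7, 0.1, -4.7]
width: 21.6
gripper_force: 59.6
```

Request:
{"name": "send_rows", "arguments": {
  "series": [
    {"ax":0,"ay":0,"az":0,"dx":0,"dy":0,"dz":0.1,"hand":1},
    {"ax":0,"ay":0,"az":0,"dx":0,"dy":0,"dz":0.2,"hand":1},
    {"ax":0,"ay":0,"az":0,"dx":0,"dy":0,"dz":0.2,"hand":1}
  ]
}}

```text
clock: 7.0
eef_pos: [626.2, -188.4, 41.0]
tool_rot: [3.141, 0.001, 1.567]
force: [-2.8, 1.5, 7.8]
width: 21.3
gripper_force: 61.1
```

Contact (force now +7.8 N). Open and rise.

Request:
{"name": "send_rows", "arguments": {
  "series": [
    {"ax":0,"ay":0,"az":0,"dx":0,"dy":0,"dz":0,"hand":0},
    {"ax":0,"ay":0,"az":0,"dx":0,"dy":0,"dz":0,"hand":0},
    {"ax":0,"ay":0,"az":0,"dx":0,"dy":0,"dz":0,"hand":0},
    {"ax":0,"ay":0,"az":0,"dx":0,"dy":0,"dz":0,"hand":0},
    {"ax":0,"ay":0,"az":0,"dx":0,"dy":0,"dz":-3,"hand":0},
    {"ax":0,"ay":0,"az":0,"dx":0,"dy":0,"dz":-7,"hand":0},
    {"ax":0,"ay":0,"az":0,"dx":0,"dy":0,"dz":-11,"hand":0},
    {"ax":0,"ay":0,"az":0,"dx":-3,"dy":-2,"dz":-12,"hand":0},
    {"ax":0,"ay":0,"az":0,"dx":-7,"dy":-5,"dz":-12,"hand":0},
    {"ax":0,"ay":0,"az":0,"dx":-7,"dy":-10,"dz":-12,"hand":0}
  ]
}}

```text
clock: 8.0
eef_pos: [526.2, -264.9, 159.7]
tool_rot: [3.137, 0.005, 1.56]
force: [-0.8, -1.1, 0.2]
width: 85.3
gripper_force: 0.0
```

Run:
```python
from h import *
s=get_image("side"); d=get_image("top")
b=cv2.resize(s["pixels"][170:250,240:340],None,fx=4,fy=4,interpolation=cv2.INTER_CUBIC)
a=cv2.resize(d["pixels"][130:180,292:422],None,fx=6,fy=6,interpolation=cv2.INTER_CUBIC)
o=np.zeros((620-0,800,3),np.uint8)[:600]; o[:300,:780]=a; o[300:600,:400]=b[:300]
cv2.imwrite("pics/close5.png",o[:,:,::-1])
```

```text
(no output)
```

View pics/close5.png

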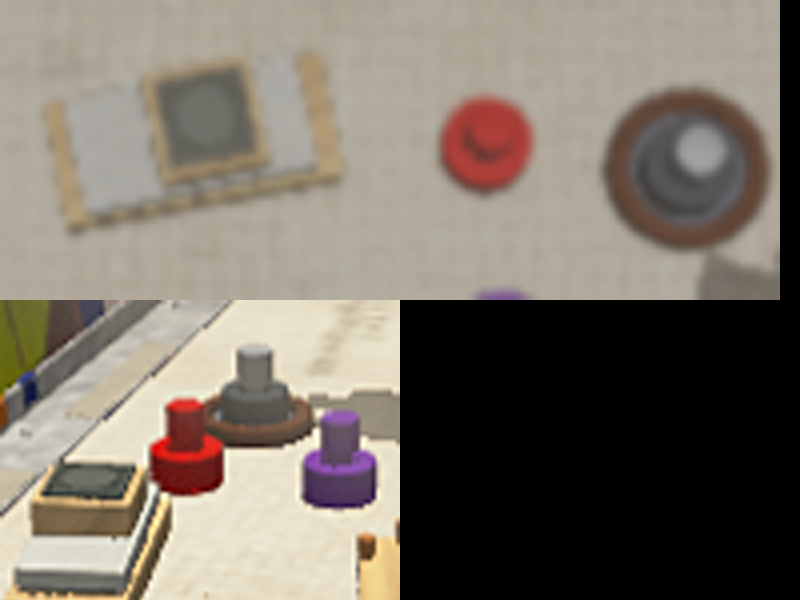

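The weight sits centred in its dish (crop 690,165). The square block is now clear with its lino corners near crop (157,80), (245,65), (258,152) and (170,168).

```bash
python3 - <<'E'
from h import *
d=get_image("top")
c=lambda q:((q[0]+.5)/6+291.5,(q[1]+.5)/6+129.5)
for n,z,P in [("lino",58,[(157,80),(245,65),(258,152),(170,168)]),("ply",55,[(142,75),(250,57),(270,160),(160,183)]),("board L end",35,[(65,98),(83,213)]),("board R end",35,[(300,58),(318,172)]),("long",20,[(47,105),(72,230),(342,180),(320,48)])]:
    w=np.array([ray(d,c(q),z)[:2] for q in P],np.float32); r=cv2.minAreaRect(w); print(n,w.mean(0).round(1),[np.round(x,1) for x in r], w.round(0).tolist())
h=cv2.cvtColor(d["pixels"],cv2.COLOR_RGB2HSV)
_,k=blobs(cv2.inRange(h,(0,0,0),(180,255,118)),(312,135,342,163)); pts=cv2.findNonZero(k)[:,0].astype(float); print(pose(d,pts,58))
E
python3 go.py 640 44 100 90
```

```text
lino [645.6  44.1] [array([645.5,  44. ]), array([44.7, 42.9]), np.float64(7.7)] [[664.0, 68.0], [670.0, 26.0], [628.0, 20.0], [620.0, 62.0]]
ply [645.1  45.1] [array([644.6,  44.8]), array([53.9, 53.9]), np.float64(8.8)] [[667.0, 75.0], [675.0, 23.0], [624.0, 14.0], [614.0, 67.0]]
board L end [632.5 109.7] [array([632.5, 109.7]), array([58.1,  0. ]), np.float64(-171.5)] [[661.0, 114.0], [604.0, 105.0]]
board R end [651.   -5.2] [array([651. ,  -5.2]), array([57.6,  0. ]), np.float64(-172.2)] [[680.0, -1.0], [622.0, -9.0]]
long [642.5  50.6] [array([642.3,  49.8]), array([ 67.5, 138.1]), np.float64(10.9)] [[662.0, 124.0], [598.0, 112.0], [622.0, -21.0], [688.0, -12.0]]
((645.3446655273438, 45.09687805175781), (40.47585678100586, 39.56977844238281), 10.546092987060547)
d cm [30.38 11.78  5.8 ] a [-0.006 -0.    -0.007] | pos [ 520.4 -258.9  158.6] rot [-3.136 -0.     1.564] w 85.3 F [ 0.6  0.5 -0.2] t 8.15 q7 0.13
```

Request:
{"name": "send_rows", "arguments": {
  "series": [
    {"ax":0,"ay":0,"az":-0.08,"dx":5,"dy":2,"dz":1,"hand":0},
    {"ax":0,"ay":0,"az":-0.16,"dx":10,"dy":4,"dz":2,"hand":0},
    {"ax":0,"ay":0,"az":-0.16,"dx":15,"dy":6.2,"dz":3,"hand":0},
    {"ax":0,"ay":0,"az":-0.16,"dx":20,"dy":8.2,"dz":4,"hand":0},
    {"ax":0,"ay":0,"az":-0.16,"dx":25,"dy":10.2,"dz":5,"hand":0},
    {"ax":0,"ay":0,"az":-0.16,"dx":28,"dy":11.5,"dz":5,"hand":0},
    {"ax":0,"ay":0,"az":-0.16,"dx":30.4,"dy":12.4,"dz":5,"hand":0},
    {"ax":0,"ay":0,"az":-0.16,"dx":30.4,"dy":12.4,"dz":5,"hand":0},
    {"ax":0,"ay":0,"az":-0.16,"dx":30.4,"dy":12.4,"dz":5,"hand":0}
  ]
}}

```text
clock: 9.05
eef_pos: [651.4, 47.7, 109.2]
tool_rot: [3.141, -0.001, 1.73]
force: [-0.1, -1.2, 0.1]
width: 85.5
gripper_force: 0.0
```

```bash
python3 go.py 645.3 44.6 38 98.8
```

```text
d cm [-0.22 -0.66  7.11] a [ 0.001 -0.001  0.006] | pos [651.4  47.7 109.2] rot [ 3.141e+00 -1.000e-03  1.730e+00] w 85.5 F [-0.1 -1.2  0.1] t 9.05 q7 -0.24
```

Request:
{"name": "send_rows", "arguments": {
  "series": [
    {"ax":0,"ay":0,"az":0,"dx":-0.2,"dy":-0.6,"dz":0,"hand":0},
    {"ax":0,"ay":0,"az":0,"dx":-0.2,"dy":-0.6,"dz":2.5,"hand":0},
    {"ax":0,"ay":0,"az":0,"dx":-0.2,"dy":-0.6,"dz":5,"hand":0},
    {"ax":0,"ay":0,"az":0,"dx":-0.2,"dy":-0.6,"dz":6.5,"hand":0},
    {"ax":0,"ay":0,"az":0,"dx":-0.2,"dy":-0.6,"dz":7,"hand":0},
    {"ax":0,"ay":0,"az":0,"dx":-0.2,"dy":-0.6,"dz":7,"hand":0}
  ]
}}

```text
clock: 9.65
eef_pos: [644.8, 41.7, 39.0]
tool_rot: [-3.141, 0.0, 1.726]
force: [-0.1, 0.2, 0.2]
width: 85.2
gripper_force: 0.0
```

```bash
python3 go.py 645.3 44.6 39 98.8
python3 - <<'E'
from h import *
s=get_image("side")
cv2.imwrite("pics/close6.png",cv2.resize(s["pixels"][160:260,210:330],None,fx=5,fy=5,interpolation=cv2.INTER_CUBIC)[:,:,::-1])
E
```

```text
d cm [ 0.28  0.1  -0.  ] a [-0.001  0.     0.001] | pos [644.8  41.7  39. ] rot [-3.141  0.     1.726] w 85.2 F [-0.1  0.2  0.2] t 9.65 q7 -0.27
```

View pics/close6.png

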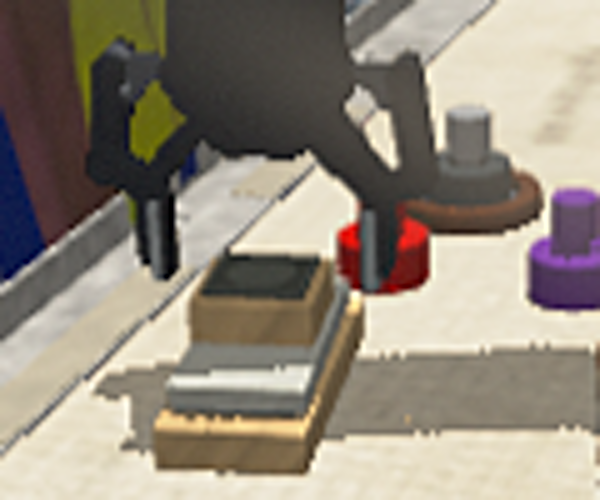

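The fingers (tips at crop 160,278 and 375,290) straddle the square block (centre about 262,285). I'll close, then lift a little.

Request:
{"name": "send_rows", "arguments": {
  "series": [
    {"ax":0,"ay":0,"az":0,"dx":0.3,"dy":0,"dz":0,"hand":1},
    {"ax":0,"ay":0,"az":0,"dx":0.3,"dy":0,"dz":0,"hand":1},
    {"ax":0,"ay":0,"az":0,"dx":0.3,"dy":0,"dz":0,"hand":1},
    {"ax":0,"ay":0,"az":0,"dx":0.3,"dy":0,"dz":0,"hand":1},
    {"ax":0,"ay":0,"az":0,"dx":0.3,"dy":0,"dz":0,"hand":1},
    {"ax":0,"ay":0,"az":0,"dx":0.3,"dy":0,"dz":0,"hand":1},
    {"ax":0,"ay":0,"az":0,"dx":0.3,"dy":0,"dz":0,"hand":1}
  ]
}}

```text
clock: 10.4
eef_pos: [645.6, 46.2, 40.9]
tool_rot: [3.139, -0.0, 1.727]
force: [-0.9, 0.7, 5.8]
width: 52.3
gripper_force: 63.3
```

Request:
{"name": "send_rows", "arguments": {
  "series": [
    {"ax":0,"ay":0,"az":0,"dx":0.2,"dy":0,"dz":-2,"hand":1},
    {"ax":0,"ay":0,"az":0,"dx":0.2,"dy":0,"dz":-4.5,"hand":1},
    {"ax":0,"ay":0,"az":0,"dx":0,"dy":0,"dz":-7,"hand":1},
    {"ax":0,"ay":0,"az":0,"dx":-2,"dy":-2,"dz":-8,"hand":1},
    {"ax":0,"ay":0,"az":-0.05,"dx":-5,"dy":-5,"dz":-8,"hand":1},
    {"ax":0,"ay":0,"az":-0.09,"dx":-8,"dy":-8,"dz":-8,"hand":1},
    {"ax":0,"ay":0,"az":-0.09,"dx":-11.4,"dy":-11.4,"dz":-8,"hand":1},
    {"ax":0,"ay":0,"az":-0.09,"dx":-14.8,"dy":-14.8,"dz":-8,"hand":1},
    {"ax":0,"ay":0,"az":-0.09,"dx":-18,"dy":-18,"dz":-8,"hand":1},
    {"ax":0,"ay":0,"az":-0.09,"dx":-21,"dy":-21.2,"dz":-8,"hand":1}
  ]
}}

```text
clock: 11.4
eef_pos: [466.7, -196.6, 119.7]
tool_rot: [3.141, 0.001, 1.816]
force: [1.0, -1.7, -0.4]
width: 52.3
gripper_force: 62.9
```

```bash
python3 go.py 448.2 -222.9 80 104.3
```

```text
d cm [-2.09 -2.44  3.97] a [ 0.001  0.001 -0.004] | pos [ 466.7 -196.6  119.7] rot [3.141e+00 1.000e-03 1.816e+00] w 52.3 F [ 1.  -1.7 -0.4] t 11.4 q7 0.18
```

Request:
{"name": "send_rows", "arguments": {
  "series": [
    {"ax":0,"ay":0,"az":0,"dx":-2.1,"dy":-2.4,"dz":0,"hand":1},
    {"ax":0,"ay":0,"az":0,"dx":-2.1,"dy":-2.4,"dz":3,"hand":1},
    {"ax":0,"ay":0,"az":0,"dx":-2.1,"dy":-2.4,"dz":6,"hand":1},
    {"ax":0,"ay":0,"az":0,"dx":-2.1,"dy":-2.4,"dz":8.5,"hand":1},
    {"ax":0,"ay":0,"az":0,"dx":-2.1,"dy":-2.4,"dz":8.5,"hand":1},
    {"ax":0,"ay":0,"az":0,"dx":-2.1,"dy":-2.4,"dz":8.5,"hand":1}
  ]
}}

```text
clock: 12.0
eef_pos: [449.8, -220.9, 34.7]
tool_rot: [-3.141, -0.0, 1.817]
force: [-0.9, 0.4, -0.2]
width: 52.4
gripper_force: 62.9
```

```bash
python3 go.py 448.2 -222.9 12 104.3
python3 - <<'E'
from h import *
s=get_image("side"); d=get_image("top")
b=cv2.resize(s["pixels"][150:220,340:410],None,fx=5.7,fy=5.7,interpolation=cv2.INTER_CUBIC)
a=cv2.resize(d["pixels"][180:250,385:455],None,fx=5.7,fy=5.7,interpolation=cv2.INTER_CUBIC)
cv2.imwrite("pics/close7.png",np.hstack([a,b])[:,:,::-1])
E
```

```text
d cm [-0.16 -0.21  2.27] a [-0.    -0.    -0.003] | pos [ 449.8 -220.9   34.7] rot [-3.141 -0.     1.817] w 52.4 F [-0.9  0.4 -0.2] t 12.0 q7 0.14
```

View pics/close7.png

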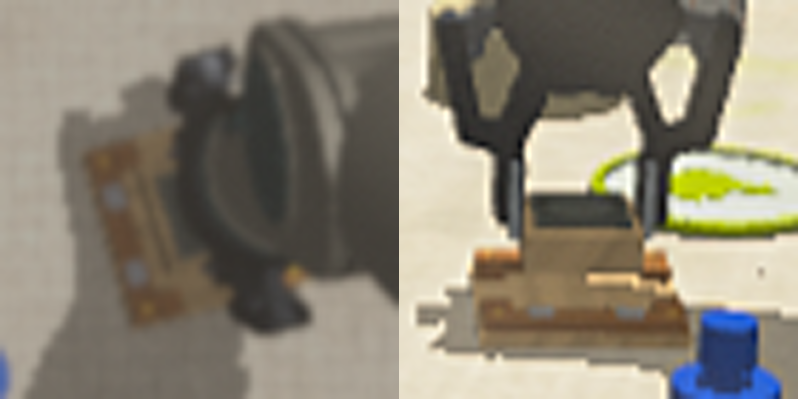

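The block hangs centred over the opening: block sides at crop 523–645, frame 480–690, both mid 585. I'll lower it.

Request:
{"name": "send_rows", "arguments": {
  "series": [
    {"ax":0,"ay":0,"az":0,"dx":-0.1,"dy":-0.1,"dz":0.8,"hand":1},
    {"ax":0,"ay":0,"az":0,"dx":-0.1,"dy":-0.1,"dz":1.5,"hand":1},
    {"ax":0,"ay":0,"az":0,"dx":-0.1,"dy":-0.1,"dz":1.9,"hand":1},
    {"ax":0,"ay":0,"az":0,"dx":-0.1,"dy":-0.1,"dz":2.1,"hand":1},
    {"ax":0,"ay":0,"az":0,"dx":-0.1,"dy":-0.1,"dz":2.1,"hand":1}
  ]
}}

```text
clock: 12.6
eef_pos: [448.7, -222.1, 12.9]
tool_rot: [-3.141, -0.0, 1.817]
force: [-0.1, -0.8, 0.1]
width: 52.2
gripper_force: 63.0
```

Request:
{"name": "send_rows", "arguments": {
  "series": [
    {"ax":0,"ay":0,"az":0,"dx":0,"dy":0,"dz":0.1,"hand":1},
    {"ax":0,"ay":0,"az":0,"dx":0,"dy":0,"dz":0.2,"hand":1},
    {"ax":0,"ay":0,"az":0,"dx":0,"dy":0,"dz":0.2,"hand":1}
  ]
}}

```text
clock: 12.9
eef_pos: [449.1, -222.3, 11.8]
tool_rot: [3.141, 0.0, 1.817]
force: [-1.9, 0.5, 3.0]
width: 52.2
gripper_force: 63.4
```

Request:
{"name": "send_rows", "arguments": {
  "series": [
    {"ax":0,"ay":0,"az":0,"dx":0,"dy":0,"dz":0,"hand":0},
    {"ax":0,"ay":0,"az":0,"dx":0,"dy":0,"dz":0,"hand":0},
    {"ax":0,"ay":0,"az":0,"dx":0,"dy":0,"dz":0,"hand":0},
    {"ax":0,"ay":0,"az":0,"dx":0,"dy":0,"dz":0,"hand":0},
    {"ax":0,"ay":0,"az":0,"dx":0,"dy":0,"dz":-2,"hand":0},
    {"ax":0,"ay":0,"az":0,"dx":0,"dy":0,"dz":-6,"hand":0},
    {"ax":0,"ay":0,"az":0,"dx":0,"dy":0,"dz":-10,"hand":0},
    {"ax":0,"ay":0,"az":0,"dx":0,"dy":0,"dz":-12,"hand":0},
    {"ax":0,"ay":0,"az":0,"dx":0,"dy":0,"dz":-12,"hand":0}
  ]
}}

```text
clock: 13.8
eef_pos: [450.8, -223.1, 134.0]
tool_rot: [3.137, 0.004, 1.816]
force: [-0.0, -0.6, -0.9]
width: 85.7
gripper_force: 0.0
```

```bash
python3 - <<'E'
from h import *
d=get_image("top"); h=cv2.cvtColor(d["pixels"],cv2.COLOR_RGB2HSV)
# board: low-saturation, bright inside stack region
_,k=blobs(cv2.inRange(h,(0,0,120),(180,22,255)),(298,136,352,172)); n,l,st,c=cv2.connectedComponentsWithStats(k); i=1+st[1:,4].argmax()
pts=np.argwhere(l==i)[:,::-1].astype(float); print("board",st[i],pose(d,pts,35))
print(h[153,300:352,1].tolist())
_,k=blobs(cv2.inRange(h,(14,45,90),(25,140,255)),(298,136,352,172)); pts=cv2.findNonZero(k)[:,0].astype(float); print("long",len(pts),pose(d,pts,18))
E
python3 go.py 641.7 52.3 100 98.2
```

```text
board [303 139  41  26 733] ((644.5526123046875, 53.61915588378906), (59.92605209350586, 112.44893646240234), 10.719505310058594)
[65, 85, 86, 54, 17, 12, 14, 14, 14, 14, 12, 12, 12, 12, 14, 12, 12, 12, 14, 14, 14, 14, 12, 12, 12, 14, 12, 14, 13, 12, 13, 13, 12, 12, 14, 12, 14, 14, 14, 14, 14, 13, 12, 21, 59, 86, 86, 80, 52, 31, 29, 29]
long 287 ((642.7875366210938, 51.38423538208008), (68.21029663085938, 141.6748046875), 10.197600364685059)
d cm [22.03 25.31  3.25] a [0.002 0.002 0.102] | pos [ 449.6 -222.8  132.4] rot [3.139e+00 2.000e-03 1.816e+00] w 85.3 F [-1.5 -0.1  0.2] t 13.85 q7 0.23
```

Request:
{"name": "send_rows", "arguments": {
  "series": [
    {"ax":0,"ay":0,"az":0.04,"dx":3,"dy":3.5,"dz":0,"hand":0},
    {"ax":0,"ay":0,"az":0.08,"dx":6.2,"dy":7.2,"dz":0,"hand":0},
    {"ax":0,"ay":0,"az":0.08,"dx":9.4,"dy":10.8,"dz":0,"hand":0},
    {"ax":0,"ay":0,"az":0.08,"dx":12.6,"dy":14.5,"dz":0,"hand":0},
    {"ax":0,"ay":0,"az":0.08,"dx":15.8,"dy":18.2,"dz":0,"hand":0},
    {"ax":0,"ay":0,"az":0.08,"dx":19,"dy":21.8,"dz":1,"hand":0},
    {"ax":0,"ay":0,"az":0.08,"dx":22.1,"dy":25.4,"dz":3,"hand":0},
    {"ax":0,"ay":0,"az":0.08,"dx":22.1,"dy":25.4,"dz":5,"hand":0},
    {"ax":0,"ay":0,"az":0.08,"dx":22.1,"dy":25.4,"dz":6,"hand":0},
    {"ax":0,"ay":0,"az":0.08,"dx":22.1,"dy":25.4,"dz":6,"hand":0}
  ]
}}

```text
clock: 14.85
eef_pos: [638.8, 52.3, 68.1]
tool_rot: [-3.135, 0.001, 1.736]
force: [-0.2, -0.2, 0.1]
width: 85.3
gripper_force: 0.0
```

```bash
python3 go.py 643 53 21 99.5; python3 go.py 643 53 21 99.5
```

```text
d cm [0.01 0.46 4.71] a [-0.007  0.001 -0.   ] | pos [638.8  52.3  68.1] rot [-3.135e+00  1.000e-03  1.736e+00] w 85.3 F [-0.2 -0.2  0.1] t 14.85 q7 -0.28
d cm [0.01 0.46 4.71] a [-0.007  0.001 -0.   ] | pos [638.8  52.3  68.1] rot [-3.135e+00  1.000e-03  1.736e+00] w 85.3 F [-0.2 -0.2  0.1] t 14.85 q7 -0.28
```

Request:
{"name": "send_rows", "arguments": {
  "series": [
    {"ax":0,"ay":0,"az":0,"dx":0,"dy":0.2,"dz":1.5,"hand":0},
    {"ax":0,"ay":0,"az":0,"dx":0,"dy":0.2,"dz":3,"hand":0},
    {"ax":0,"ay":0,"az":0,"dx":0,"dy":0.2,"dz":4,"hand":0},
    {"ax":0,"ay":0,"az":0,"dx":0,"dy":0.2,"dz":4.5,"hand":0},
    {"ax":0,"ay":0,"az":0,"dx":0,"dy":0.2,"dz":4.5,"hand":0},
    {"ax":0,"ay":0,"az":0,"dx":0,"dy":0.2,"dz":4.5,"hand":0},
    {"ax":0,"ay":0,"az":0,"dx":0,"dy":0.2,"dz":4.5,"hand":0}
  ]
}}

```text
clock: 15.55
eef_pos: [643.9, 54.4, 27.0]
tool_rot: [3.14, -0.0, 1.737]
force: [-0.1, -0.0, -0.1]
width: 85.5
gripper_force: 0.0
```

```bash
python3 go.py 643 53 21 99.5
```

```text
d cm [-0.12 -0.12  0.6 ] a [ 0.001 -0.     0.   ] | pos [643.9  54.4  27. ] rot [ 3.14  -0.     1.737] w 85.5 F [-0.1 -0.  -0.1] t 15.55 q7 -0.3
```

Request:
{"name": "send_rows", "arguments": {
  "series": [
    {"ax":0,"ay":0,"az":0,"dx":0,"dy":0,"dz":0.5,"hand":0},
    {"ax":0,"ay":0,"az":0,"dx":0,"dy":0,"dz":0.5,"hand":0},
    {"ax":0,"ay":0,"az":0,"dx":0,"dy":0,"dz":0.5,"hand":0}
  ]
}}

```text
clock: 15.85
eef_pos: [643.3, 54.2, 21.2]
tool_rot: [-3.141, 0.0, 1.737]
force: [-1.2, -0.4, 0.3]
width: 85.2
gripper_force: 0.0
```

```bash
python3 go.py 643 53 21.5 99.5
```

```text
d cm [-0.12 -0.05 -0.03] a [-0.  0.  0.] | pos [643.3  54.2  21.2] rot [-3.141  0.     1.737] w 85.2 F [-1.2 -0.4  0.3] t 15.85 q7 -0.31
```

Request:
{"name": "send_rows", "arguments": {
  "series": [
    {"ax":0,"ay":0,"az":0,"dx":0,"dy":0,"dz":0,"hand":1},
    {"ax":0,"ay":0,"az":0,"dx":0,"dy":0,"dz":0,"hand":1},
    {"ax":0,"ay":0,"az":0,"dx":0,"dy":0,"dz":0,"hand":1},
    {"ax":0,"ay":0,"az":0,"dx":0,"dy":0,"dz":0,"hand":1},
    {"ax":0,"ay":0,"az":0,"dx":0,"dy":0,"dz":0,"hand":1},
    {"ax":0,"ay":0,"az":0,"dx":0,"dy":0,"dz":0,"hand":1}
  ]
}}

```text
clock: 16.45
eef_pos: [644.0, 54.4, 22.1]
tool_rot: [3.14, 0.0, 1.737]
force: [-0.9, 0.7, 6.2]
width: 56.2
gripper_force: 63.9
```

Request:
{"name": "send_rows", "arguments": {
  "series": [
    {"ax":0,"ay":0,"az":0,"dx":0,"dy":0,"dz":-1,"hand":1},
    {"ax":0,"ay":0,"az":0,"dx":0,"dy":0,"dz":-3,"hand":1},
    {"ax":0,"ay":0,"az":0,"dx":0,"dy":0,"dz":-6,"hand":1},
    {"ax":0,"ay":0,"az":-0.05,"dx":0.2,"dy":-2,"dz":-7,"hand":1},
    {"ax":0,"ay":0,"az":-0.09,"dx":0.5,"dy":-6,"dz":-7,"hand":1},
    {"ax":0,"ay":0,"az":-0.09,"dx":0.8,"dy":-10,"dz":-7,"hand":1},
    {"ax":0,"ay":0,"az":-0.09,"dx":1.1,"dy":-14,"dz":-7,"hand":1},
    {"ax":0,"ay":0,"az":-0.09,"dx":1.2,"dy":-18,"dz":-7,"hand":1},
    {"ax":0,"ay":0,"az":-0.09,"dx":1.2,"dy":-19.2,"dz":-7,"hand":1},
    {"ax":0,"ay":0,"az":-0.09,"dx":1.2,"dy":-19.2,"dz":-7,"hand":1}
  ]
}}

```text
clock: 17.45
eef_pos: [449.8, 33.6, 91.7]
tool_rot: [-3.139, 0.001, 1.827]
force: [1.2, -0.1, -0.4]
width: 56.2
gripper_force: 63.6
```

```bash
python3 go.py 452.6 34 40 104.8; python3 go.py 452.6 34 40 104.8
python3 - <<'E'
from h import *
d=get_image("top"); s=get_image("side")
A=cv2.resize(d["pixels"][130:255,200:450],None,fx=3.2,fy=3.2,interpolation=cv2.INTER_CUBIC)
B=cv2.resize(s["pixels"][185:265,235:425],None,fx=2.5,fy=2.5,interpolation=cv2.INTER_CUBIC)
o=np.zeros((600,800,3),np.uint8); o[:400]=A; o[400:,:475]=B
cv2.imwrite("pics/mid8.png",o[:,:,::-1])
E
```

```text
d cm [-0.03  0.29  5.17] a [-0.002  0.001 -0.002] | pos [449.8  33.6  91.7] rot [-3.139e+00  1.000e-03  1.827e+00] w 56.2 F [ 1.2 -0.1 -0.4] t 17.45 q7 -0.34
d cm [-0.03  0.29  5.17] a [-0.002  0.001 -0.002] | pos [449.8  33.6  91.7] rot [-3.139e+00  1.000e-03  1.827e+00] w 56.2 F [ 1.2 -0.1 -0.4] t 17.45 q7 -0.34
```

View pics/mid8.png

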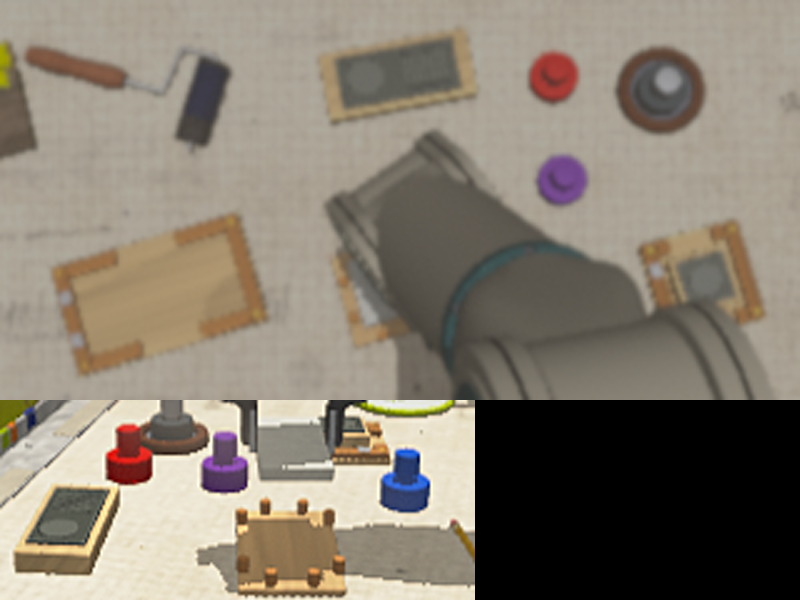

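The picture shows the square block seated in its frame (705,275) and the brayer undisturbed. The long block is clear at (398,75), and the board hangs over the tray in line with the dowels.

Request:
{"name": "send_rows", "arguments": {
  "series": [
    {"ax":0,"ay":0,"az":0,"dx":0,"dy":0.1,"dz":2.5,"hand":1},
    {"ax":0,"ay":0,"az":0,"dx":0,"dy":0.1,"dz":5,"hand":1},
    {"ax":0,"ay":0,"az":0,"dx":0,"dy":0.1,"dz":6.2,"hand":1},
    {"ax":0,"ay":0,"az":0,"dx":0,"dy":0.1,"dz":6.2,"hand":1},
    {"ax":0,"ay":0,"az":0,"dx":0,"dy":0.1,"dz":6.2,"hand":1},
    {"ax":0,"ay":0,"az":0,"dx":0,"dy":0.1,"dz":6.2,"hand":1}
  ]
}}

```text
clock: 18.15
eef_pos: [454.0, 34.8, 30.0]
tool_rot: [3.14, 0.0, 1.827]
force: [-0.4, 0.7, -0.2]
width: 56.0
gripper_force: 63.6
```

```bash
python3 go.py 452.6 34 7 104.8
python3 - <<'E'
from h import *
s=get_image("side"); d=get_image("top"); p=read_state()["eef_pos"]
h=cv2.cvtColor(s["pixels"],cv2.COLOR_RGB2HSV)
_,k=blobs(cv2.inRange(h,(0,0,60),(180,40,255)),(325,215,380,262)); k=cv2.morphologyEx(k,cv2.MORPH_OPEN,np.ones((3,3)))
n,l,st,c=cv2.connectedComponentsWithStats(k); i=1+st[1:,4].argmax(); pts=np.argwhere(l==i)[:,::-1].astype(float)
print(st[i],pose(s,pts,p[2]+13)); print([b for b in blobs(brown(s),(325,220,380,265),10)[0]])
h=cv2.cvtColor(d["pixels"],cv2.COLOR_RGB2HSV)
_,k=blobs(cv2.inRange(h,(0,0,100),(180,22,255)),(300,195,335,235)); pts=cv2.findNonZero(k)[:,0]
hull=cv2.convexHull(pts)[:,0].astype(float); print("top hull",[(q.tolist(),ray(d,q,p[2]+13)[:2].round(0).tolist()) for q in hull])
E
```

```text
d cm [-0.04 -0.16  2.3 ] a [ 0.002  0.    -0.002] | pos [454.   34.8  30. ] rot [3.14  0.    1.827] w 56.0 F [-0.4  0.7 -0.2] t 18.15 q7 -0.43
[333 215  36  31 940] ((448.80511474609375, 39.34728240966797), (77.87281036376953, 150.02725219726562), 13.871540069580078)
[(np.int32(14), [330.9, 232.1]), (np.int32(10), [367.1, 233.0]), (np.int32(35), [332.0, 249.9]), (np.int32(38), [369.9, 250.8]), (np.int32(43), [360.2, 255.3]), (np.int32(42), [342.9, 255.5]), (np.int32(12), [350.2, 260.9])]
top hull [([321.0, 228.0], [419.0, 61.0]), ([317.0, 230.0], [414.0, 73.0]), ([315.0, 230.0], [414.0, 79.0]), ([314.0, 229.0], [417.0, 81.0]), ([312.0, 223.0], [434.0, 87.0]), ([311.0, 216.0], [454.0, 90.0]), ([311.0, 214.0], [460.0, 90.0]), ([312.0, 215.0], [457.0, 87.0]), ([317.0, 221.0], [439.0, 73.0]), ([321.0, 226.0], [425.0, 61.0])]
```

Request:
{"name": "send_rows", "arguments": {
  "series": [
    {"ax":0,"ay":0,"az":0,"dx":0.1,"dy":-0.1,"dz":0.7,"hand":1},
    {"ax":0,"ay":0,"az":0,"dx":0.1,"dy":-0.1,"dz":1.4,"hand":1},
    {"ax":0,"ay":0,"az":0,"dx":0.1,"dy":-0.1,"dz":2,"hand":1},
    {"ax":0,"ay":0,"az":0,"dx":0.1,"dy":-0.1,"dz":2.1,"hand":1},
    {"ax":0,"ay":0,"az":0,"dx":0.1,"dy":-0.1,"dz":2.1,"hand":1}
  ]
}}

```text
clock: 18.75
eef_pos: [452.1, 35.2, 8.7]
tool_rot: [3.141, -0.0, 1.827]
force: [-0.4, -0.5, -0.7]
width: 56.4
gripper_force: 63.6
```

Request:
{"name": "send_rows", "arguments": {
  "series": [
    {"ax":0,"ay":0,"az":0,"dx":0,"dy":0,"dz":0.1,"hand":1},
    {"ax":0,"ay":0,"az":0,"dx":0,"dy":0,"dz":0.2,"hand":1},
    {"ax":0,"ay":0,"az":0,"dx":0,"dy":0,"dz":0.2,"hand":1}
  ]
}}

```text
clock: 19.05
eef_pos: [452.2, 35.3, 6.9]
tool_rot: [3.141, 0.001, 1.827]
force: [0.0, -1.0, 5.3]
width: 56.6
gripper_force: 64.2
```

Request:
{"name": "send_rows", "arguments": {
  "series": [
    {"ax":0,"ay":0,"az":0,"dx":0,"dy":0,"dz":0,"hand":0},
    {"ax":0,"ay":0,"az":0,"dx":0,"dy":0,"dz":0,"hand":0},
    {"ax":0,"ay":0,"az":0,"dx":0,"dy":0,"dz":0,"hand":0},
    {"ax":0,"ay":0,"az":0,"dx":0,"dy":0,"dz":0,"hand":0},
    {"ax":0,"ay":0,"az":0,"dx":0,"dy":0,"dz":-2,"hand":0},
    {"ax":0,"ay":0,"az":0,"dx":0,"dy":0,"dz":-6,"hand":0},
    {"ax":0,"ay":0,"az":0,"dx":0,"dy":0,"dz":-9,"hand":0},
    {"ax":0,"ay":0,"az":0,"dx":0,"dy":0,"dz":-9,"hand":0}
  ]
}}

```text
clock: 19.85
eef_pos: [454.0, 35.7, 99.3]
tool_rot: [3.135, 0.0, 1.826]
force: [0.3, -0.1, -0.9]
width: 85.2
gripper_force: 0.0
```

```bash
python3 - <<'E'
from h import *
d=get_image("top"); s=get_image("side"); h=cv2.cvtColor(d["pixels"],cv2.COLOR_RGB2HSV)
_,k=blobs(cv2.inRange(h,(0,0,0),(180,60,118)),(300,136,350,168)); pts=cv2.findNonZero(k)[:,0].astype(float); print("lino",len(pts),pose(d,pts,23))
_,k=blobs(cv2.inRange(h,(14,45,90),(25,140,255)),(298,136,352,172)); pts=cv2.findNonZero(k)[:,0].astype(float); print("long",len(pts),pose(d,pts,18))
h=cv2.cvtColor(s["pixels"],cv2.COLOR_RGB2HSV)
cv2.imwrite("pics/board_side.png",cv2.resize(s["pixels"][205:275,310:390],None,fx=7,fy=7,interpolation=cv2.INTER_CUBIC)[:,:,::-1])
E
python3 go.py 642.8 49 60 99.5
```

```text
lino 559 ((643.678466796875, 51.29512023925781), (46.77405548095703, 107.7665786743164), 10.016366004943848)
long 543 ((643.22802734375, 50.97633743286133), (68.92296600341797, 141.88414001464844), 10.181278228759766)
d cm [-3.45 18.8   3.7 ] a [0.001 0.    0.089] | pos [452.2  34.9  96.7] rot [3.14  0.    1.826] w 85.6 F [-0.  -0.2 -0.3] t 19.95 q7 -0.53
```

View pics/board_side.png

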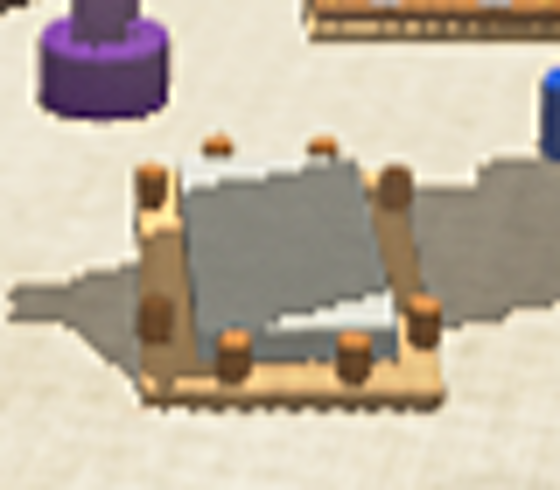

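The board lies between the dowels on the tray base. Next the long block at (643, 51), turned about 10°.

Request:
{"name": "send_rows", "arguments": {
  "series": [
    {"ax":0,"ay":0,"az":0.04,"dx":-0.6,"dy":3.5,"dz":0,"hand":0},
    {"ax":0,"ay":0,"az":0.08,"dx":-1.2,"dy":7.2,"dz":0,"hand":0},
    {"ax":0,"ay":0,"az":0.08,"dx":-2,"dy":11,"dz":0,"hand":0},
    {"ax":0,"ay":0,"az":0.08,"dx":-2.6,"dy":15,"dz":1,"hand":0},
    {"ax":0,"ay":0,"az":0.08,"dx":-3.2,"dy":18,"dz":2,"hand":0},
    {"ax":0,"ay":0,"az":0.08,"dx":-3.3,"dy":18.9,"dz":3.5,"hand":0},
    {"ax":0,"ay":0,"az":0.08,"dx":-3.3,"dy":18.9,"dz":5,"hand":0},
    {"ax":0,"ay":0,"az":0.08,"dx":-3.3,"dy":18.9,"dz":5,"hand":0},
    {"ax":0,"ay":0,"az":0.08,"dx":-3.3,"dy":18.9,"dz":5,"hand":0}
  ]
}}

```text
clock: 20.85
eef_pos: [640.7, 51.2, 45.4]
tool_rot: [-3.138, 0.0, 1.748]
force: [0.8, 0.1, 0.5]
width: 85.0
gripper_force: 0.0
```

```bash
python3 go.py 643.3 51 2 100
```

```text
d cm [-0.06  0.27  4.34] a [-0.004  0.     0.003] | pos [640.7  51.2  45.4] rot [-3.138  0.     1.748] w 85.0 F [0.8 0.1 0.5] t 20.85 q7 -0.44
```

Request:
{"name": "send_rows", "arguments": {
  "series": [
    {"ax":0,"ay":0,"az":0,"dx":0,"dy":0.1,"dz":1.5,"hand":0},
    {"ax":0,"ay":0,"az":0,"dx":0,"dy":0.1,"dz":2.8,"hand":0},
    {"ax":0,"ay":0,"az":0,"dx":0,"dy":0.1,"dz":3.8,"hand":0},
    {"ax":0,"ay":0,"az":0,"dx":0,"dy":0.1,"dz":4.2,"hand":0},
    {"ax":0,"ay":0,"az":0,"dx":0,"dy":0.1,"dz":4.2,"hand":0},
    {"ax":0,"ay":0,"az":0,"dx":0,"dy":0.1,"dz":4.2,"hand":0}
  ]
}}

```text
clock: 21.45
eef_pos: [644.2, 51.6, 4.4]
tool_rot: [3.141, -0.0, 1.747]
force: [-0.6, 0.5, -0.1]
width: 85.2
gripper_force: 0.0
```

```bash
python3 go.py 643.3 51 2 100
```

```text
d cm [-0.04 -0.1   0.24] a [ 0.    -0.     0.001] | pos [644.2  51.6   4.4] rot [ 3.141 -0.     1.747] w 85.2 F [-0.6  0.5 -0.1] t 21.45 q7 -0.47
```

Request:
{"name": "send_rows", "arguments": {
  "series": [
    {"ax":0,"ay":0,"az":0,"dx":0,"dy":0,"dz":0.2,"hand":1},
    {"ax":0,"ay":0,"az":0,"dx":0,"dy":0,"dz":0.2,"hand":1},
    {"ax":0,"ay":0,"az":0,"dx":0,"dy":0,"dz":0.2,"hand":1},
    {"ax":0,"ay":0,"az":0,"dx":0,"dy":0,"dz":0.2,"hand":1},
    {"ax":0,"ay":0,"az":0,"dx":0,"dy":0,"dz":0.2,"hand":1},
    {"ax":0,"ay":0,"az":0,"dx":0,"dy":0,"dz":0.2,"hand":1}
  ]
}}

```text
clock: 22.05
eef_pos: [644.6, 51.6, 3.1]
tool_rot: [3.14, 0.0, 1.747]
force: [-0.2, 0.6, 7.1]
width: 62.5
gripper_force: 67.4
```

```bash
python3 go.py 442.6 271.7 60 106.1
```

```text
d cm [ 25.2  -16.03  -5.71] a [ 0.001  0.    -0.105] | pos [644.6  51.6   3.1] rot [3.14  0.    1.747] w 62.5 F [-0.2  0.6  7.1] t 22.05 q7 -0.47
```

Request:
{"name": "send_rows", "arguments": {
  "series": [
    {"ax":0,"ay":0,"az":0,"dx":0,"dy":0,"dz":-1.5,"hand":1},
    {"ax":0,"ay":0,"az":0,"dx":0,"dy":0,"dz":-4,"hand":1},
    {"ax":0,"ay":0,"az":0,"dx":0,"dy":0,"dz":-7,"hand":1},
    {"ax":0,"ay":0,"az":-0.03,"dx":2.5,"dy":-1.6,"dz":-8,"hand":1},
    {"ax":0,"ay":0,"az":-0.06,"dx":6,"dy":-3.8,"dz":-8,"hand":1},
    {"ax":0,"ay":0,"az":-0.1,"dx":9.8,"dy":-6.2,"dz":-8,"hand":1},
    {"ax":0,"ay":0,"az":-0.1,"dx":13.6,"dy":-8.6,"dz":-8,"hand":1},
    {"ax":0,"ay":0,"az":-0.1,"dx":17.4,"dy":-11,"dz":-8,"hand":1},
    {"ax":0,"ay":0,"az":-0.1,"dx":21,"dy":-13.4,"dz":-8,"hand":1},
    {"ax":0,"ay":0,"az":-0.1,"dx":24,"dy":-15.2,"dz":-8,"hand":1}
  ]
}}

```text
clock: 23.05
eef_pos: [450.0, 262.8, 82.9]
tool_rot: [-3.141, -0.001, 1.849]
force: [0.9, 0.9, -1.5]
width: 62.4
gripper_force: 66.6
```

```bash
python3 go.py 442.6 271.7 40 106.1
```

```text
d cm [ 1.06 -0.47  4.29] a [-0.    -0.001 -0.003] | pos [450.  262.8  82.9] rot [-3.141e+00 -1.000e-03  1.849e+00] w 62.4 F [ 0.9  0.9 -1.5] t 23.05 q7 -0.87
```

Request:
{"name": "send_rows", "arguments": {
  "series": [
    {"ax":0,"ay":0,"az":0,"dx":0.6,"dy":-0.4,"dz":1,"hand":1},
    {"ax":0,"ay":0,"az":0,"dx":1.1,"dy":-0.7,"dz":3,"hand":1},
    {"ax":0,"ay":0,"az":0,"dx":1.1,"dy":-0.7,"dz":4.6,"hand":1},
    {"ax":0,"ay":0,"az":0,"dx":1.1,"dy":-0.7,"dz":4.6,"hand":1},
    {"ax":0,"ay":0,"az":0,"dx":1.1,"dy":-0.7,"dz":4.6,"hand":1},
    {"ax":0,"ay":0,"az":0,"dx":1.1,"dy":-0.7,"dz":4.6,"hand":1}
  ]
}}

```text
clock: 23.65
eef_pos: [443.4, 269.7, 37.0]
tool_rot: [3.14, -0.0, 1.846]
force: [0.2, 0.5, -1.5]
width: 62.1
gripper_force: 66.5
```

```bash
python3 go.py 442.6 271.7 9 106.1
python3 - <<'E'
from h import *
s=get_image("side"); p=read_state()["eef_pos"]; g=s["pixels"]
h=cv2.cvtColor(g,cv2.COLOR_RGB2HSV)
_,k=blobs(cv2.inRange(h,(0,0,20),(180,70,105)),(295,230,365,330)); n,l,st,c=cv2.connectedComponentsWithStats(k)
print("dark comps (x,y,w,h,area)",[q.tolist() for q in st[1:] if q[4]>60])
c=np.array([442.6,271.7]); a=np.radians(16.1); ex=np.array([np.cos(a),np.sin(a)]); ey=np.array([-ex[1],ex[0]])
for j in(-1,1): print("expected lino near/far edge",j,[proj(s,[*(c+ex*25*i+ey*56*j),p[2]+20]).round(1).tolist() for i in(1,-1)])
print("expected ply near top",[proj(s,[*(c+ex*32*i+ey*70),p[2]+17]).round(1).tolist() for i in(1,-1)])
for r in (275,285,295,300,305): print(r,h[r,290:370,1].tolist())
E
```

```text
d cm [ 0.21 -0.03  2.8 ] a [ 0.001 -0.    -0.006] | pos [443.4 269.7  37. ] rot [ 3.14  -0.     1.846] w 62.1 F [ 0.2  0.5 -1.5] t 23.65 q7 -0.96
dark comps (x,y,w,h,area) [[295, 230, 70, 61, 1997], [310, 264, 34, 38, 1160]]
expected lino near/far edge -1 [[311.1, 263.0], [340.1, 262.8]]
expected lino near/far edge 1 [[310.6, 300.0], [344.1, 299.8]]
expected ply near top [[305.8, 307.2], [349.4, 306.9]]
275 [28, 34, 36, 36, 38, 35, 32, 32, 40, 28, 66, 49, 12, 7, 10, 14, 88, 111, 107, 107, 111, 38, 25, 28, 28, 26, 24, 28, 21, 25, 24, 27, 23, 24, 27, 27, 27, 23, 27, 23, 31, 23, 27, 20, 27, 27, 23, 26, 32, 34, 25, 83, 106, 107, 108, 95, 75, 12, 7, 9, 10, 31, 48, 46, 6, 46, 43, 42, 43, 44, 42, 45, 46, 42, 40, 44, 42, 46, 47, 49]
285 [38, 35, 30, 31, 43, 109, 160, 163, 158, 111, 214, 142, 64, 12, 10, 20, 34, 108, 107, 108, 100, 34, 13, 28, 29, 18, 32, 25, 28, 26, 22, 31, 27, 27, 23, 23, 19, 19, 24, 28, 28, 36, 28, 24, 24, 32, 32, 28, 28, 32, 27, 24, 83, 106, 107, 108, 112, 25, 10, 9, 25, 80, 94, 25, 43, 43, 40, 43, 45, 45, 43, 39, 42, 43, 43, 42, 47, 45, 42, 42]
295 [33, 29, 25, 20, 77, 1
[... 342 characters left out ...]
9, 97, 113, 103, 105, 102, 102, 106, 106, 103, 106, 107, 100, 108, 108, 112, 112, 85, 24, 15, 23, 11, 24, 25, 21, 16, 25, 20, 29, 24, 16, 28, 20, 24, 21, 32, 24, 25, 27, 18, 23, 21, 24, 23, 22, 21, 18, 19, 21, 20, 30, 102, 98, 95, 85, 106, 105, 106, 106, 104, 106, 106, 104, 59, 46, 49, 33, 30, 31, 29, 34, 34, 33, 33, 33, 28, 28]
305 [27, 25, 20, 69, 110, 107, 106, 102, 104, 105, 103, 107, 103, 105, 101, 106, 103, 101, 97, 98, 98, 99, 101, 103, 104, 103, 109, 105, 104, 103, 103, 104, 105, 103, 105, 111, 111, 102, 98, 97, 96, 97, 98, 99, 98, 102, 102, 101, 103, 100, 99, 100, 98, 97, 96, 96, 96, 93, 111, 108, 103, 103, 105, 107, 103, 108, 111, 36, 33, 40, 36, 35, 39, 40, 40, 38, 39, 40, 41, 39]
```

The lino edges seen (columns 310–344, rows 264–302) match the expected place over the frame to a pixel. I'll lower it.

Request:
{"name": "send_rows", "arguments": {
  "series": [
    {"ax":0,"ay":0,"az":0,"dx":0.1,"dy":0,"dz":1,"hand":1},
    {"ax":0,"ay":0,"az":0,"dx":0.1,"dy":0,"dz":1.9,"hand":1},
    {"ax":0,"ay":0,"az":0,"dx":0.1,"dy":0,"dz":2.5,"hand":1},
    {"ax":0,"ay":0,"az":0,"dx":0.1,"dy":0,"dz":2.6,"hand":1},
    {"ax":0,"ay":0,"az":0,"dx":0.1,"dy":0,"dz":2.6,"hand":1},
    {"ax":0,"ay":0,"az":0,"dx":0.1,"dy":0,"dz":2.6,"hand":1}
  ]
}}

```text
clock: 24.3
eef_pos: [442.4, 270.9, 10.4]
tool_rot: [3.141, -0.0, 1.847]
force: [-0.1, 0.3, -1.4]
width: 61.8
gripper_force: 66.6
```

Request:
{"name": "send_rows", "arguments": {
  "series": [
    {"ax":0,"ay":0,"az":0,"dx":0,"dy":0,"dz":0.1,"hand":1},
    {"ax":0,"ay":0,"az":0,"dx":0,"dy":0,"dz":0.2,"hand":1},
    {"ax":0,"ay":0,"az":0,"dx":0,"dy":0,"dz":0.2,"hand":1}
  ]
}}

```text
clock: 24.6
eef_pos: [442.6, 270.9, 9.0]
tool_rot: [3.141, 0.0, 1.847]
force: [0.1, -1.0, 3.7]
width: 62.4
gripper_force: 67.2
```

Request:
{"name": "send_rows", "arguments": {
  "series": [
    {"ax":0,"ay":0,"az":0,"dx":0,"dy":0,"dz":0,"hand":0},
    {"ax":0,"ay":0,"az":0,"dx":0,"dy":0,"dz":0,"hand":0},
    {"ax":0,"ay":0,"az":0,"dx":0,"dy":0,"dz":0,"hand":0},
    {"ax":0,"ay":0,"az":0,"dx":0,"dy":0,"dz":0,"hand":0},
    {"ax":0,"ay":0,"az":0,"dx":0,"dy":0,"dz":-2,"hand":0},
    {"ax":0,"ay":0,"az":0,"dx":0,"dy":0,"dz":-6,"hand":0},
    {"ax":0,"ay":0,"az":0,"dx":0,"dy":0,"dz":-11,"hand":0},
    {"ax":0,"ay":0,"az":0,"dx":0,"dy":0,"dz":-16,"hand":0},
    {"ax":0,"ay":0,"az":0,"dx":-3,"dy":0,"dz":-19,"hand":0},
    {"ax":0,"ay":0,"az":0,"dx":-7,"dy":0,"dz":-20,"hand":0}
  ]
}}

```text
clock: 25.6
eef_pos: [462.7, 206.1, 212.1]
tool_rot: [3.134, -0.002, 1.851]
force: [1.7, -0.5, -0.1]
width: 85.3
gripper_force: 0.0
```

Request:
{"name": "send_rows", "arguments": {
  "series": [
    {"ax":0,"ay":0,"az":0,"dx":-5,"dy":0,"dz":0,"hand":0},
    {"ax":0,"ay":0,"az":0,"dx":-10,"dy":0,"dz":0,"hand":0},
    {"ax":0,"ay":0,"az":0,"dx":-15,"dy":0,"dz":0,"hand":0},
    {"ax":0,"ay":0,"az":0,"dx":-20,"dy":0,"dz":0,"hand":0},
    {"ax":0,"ay":0,"az":0,"dx":-25,"dy":0,"dz":0,"hand":0},
    {"ax":0,"ay":0,"az":0,"dx":-30,"dy":0,"dz":0,"hand":0},
    {"ax":0,"ay":0,"az":0,"dx":-34,"dy":0,"dz":0,"hand":0},
    {"ax":0,"ay":0,"az":0,"dx":-38,"dy":0,"dz":0,"hand":0},
    {"ax":0,"ay":0,"az":0,"dx":-42,"dy":0,"dz":0,"hand":0},
    {"ax":0,"ay":0,"az":0,"dx":-42,"dy":0,"dz":0,"hand":0}
  ]
}}

```text
clock: 26.6
eef_pos: [575.8, -208.7, 207.3]
tool_rot: [-3.14, 0.004, 1.837]
force: [0.2, 0.8, -1.1]
width: 85.2
gripper_force: 0.0
```

```bash
python3 - <<'E'
from h import *
d=get_image("top"); s=get_image("side")
A=cv2.resize(d["pixels"][130:255,200:450],None,fx=2.6,fy=2.6,interpolation=cv2.INTER_CUBIC)
B=cv2.resize(s["pixels"][225:350,280:390],None,fx=2.15,fy=2.15,interpolation=cv2.INTER_CUBIC)
C=cv2.resize(s["pixels"][180:225,285:405],None,fx=4,fy=4,interpolation=cv2.INTER_CUBIC)
o=np.zeros((600,800,3),np.uint8); o[:325,:650]=A; o[325:325+B.shape[0],:B.shape[1]]=B; o[330:510,280:760]=C
cv2.imwrite("pics/final.png",o[:,:,::-1])
E
python3 go.py 442.6 271.7 9 106.1
```

```text
d cm [4.914e+01 1.000e-02 1.991e+01] a [-0.001 -0.001 -0.008] | pos [ 575.4 -201.6  207.7] rot [-3.141e+00 -1.000e-03  1.844e+00] w 85.3 F [ 0.1  1.2 -0.8] t 26.7 q7 0.16
```

View pics/final.png

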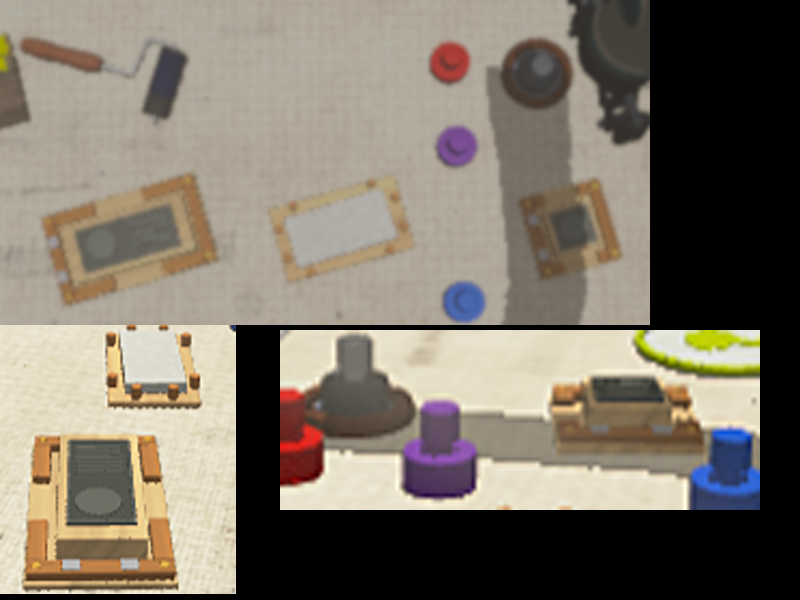

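The final picture shows the long block inside its frame (128,238), the board between the dowels (342,228), the square block inside its frame (572,228) and the weight in its dish (537,73). The brayer hasn't moved, and the arm is clear of everything.

Request:
{"name": "send_rows", "arguments": {
  "series": [
    {"ax":0,"ay":0,"az":0,"dx":0,"dy":0,"dz":0,"hand":0},
    {"ax":0,"ay":0,"az":0,"dx":0,"dy":0,"dz":0,"hand":0},
    {"ax":0,"ay":0,"az":0,"dx":0,"dy":0,"dz":0,"hand":0}
  ]
}}

```text
clock: 27.0
eef_pos: [575.9, -199.4, 208.6]
tool_rot: [3.141, -0.0, 1.849]
force: [0.9, -0.4, -0.3]
width: 85.1
gripper_force: 0.0
```

```bash
python3 -c "
from cell import *
print(finish_job())"
```

```text
the job is handed in; nothing more can be done
None
```

Handed in at 27 s (no verdict returned): in the last picture the weight was in its dish, the board between its tray's dowels, both blocks lino side up in their frames, and the brayer was not moved.

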